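Hang and lock the driver-bit caddy in its bayonet ring

TASK

Hang the yellow driver-bit caddy in its bayonet ring holder: let its two steel lugs down through the two entry slots onto the ledge, then gently twist it clockwise (seen from above) until the lugs come up against the stops, and let it drop home so that the lugs sit down in the locking notches. Keep it upright, use light force all through, do not ram or drop it, leave the other things on the bench where they are, and let go.

Things in the scene. Friction and masses are not known exactly. Their poses are not given: they have to be found in the camera images.
- caddy_mid (a point): Driver-bit caddy, loose, 0.2 to 0.45 kg, standing upright: yellow round body 56 mm in diameter and 70 mm tall (foot tapered to 46 mm over the lowest 8 mm), black grip bar on top, two steel lugs at its sides. 110 mm tall in all. This point: on its axis, half-way up, 55 mm above the underside. z up, x along bar and lugs; a half turn changes nothing.
- caddy_bar (a point): Middle of the caddy's grip bar, on its axis, 90 mm above the underside. The bar is 50 mm long along x, 14 mm thick along y, and rises from 70 to 110 mm above the underside. Pinch its two flat sides from above, with the fingertips at least 5 mm clear of the flat top at 70 mm.
- caddy_lugs (a point): Point on the caddy's axis at its lugs, 47 mm above the underside. The two lugs stick out along +x and -x to 40 mm from the axis; each is 10 mm wide and reaches from 44 to 50 mm above the underside.
- holder_mouth (a point): Bayonet ring holder, fixed: dark round foot 128 mm across and 8 mm high, three posts, aluminium ring 94 mm across with an orange lock ring under it. This point: ring axis at the ring's top face, 86 mm above the bench, z up. Open bore 59 mm. The 6 mm top flange has two entry slots 14 mm wide, open to the bore, marked with red dabs, towards +x and -x of this frame.
- holder_ledge (a point): Ring axis at the level of the ledge the lugs land on, 70 mm above the bench; x to an entry slot. The lug channel over it is 10 mm high (4 mm play) and 84 mm across. Caddy underside: 26 mm above the bench with lugs on the ledge, 20 mm when locked. The holder does not give, forces build up fast: keep caddy against holder under 25 N (1 N m of twist puts about 14 N on each lug).
- holder_notch_floor (a point): Ring axis at notch floor level, 64 mm above the bench. Two notches in the ledge, 14 mm wide, 6 mm deep, each with a rigid stop wall at its clockwise end, up to the flange. The lock ring's setting is not known: a notch's middle is 34 to 77 degrees clockwise of an entry slot, hidden from above (seen from the side as a gap in the orange rim), so feel for the stop. x to a slot, not to a notch.
- caddy: The caddy, origin at the centre of its underside, axes as caddy_mid.
- holder: The holder, origin at the centre of its underside on the bench, axes as holder_mouth.
- screwbox: Bystander: open yellow and black carton of screws, 120 x 170 x 75 mm, heavy; origin at the centre of its underside.
- drill: Bystander: cordless drill lying on its side, about 250 x 210 x 58 mm; origin under its motor housing.
- offcut: Bystander: batten offcut 45 x 160 x 28 mm lying flat; origin at the centre of its underside.
Not all that is in view belongs to the job. Of the things that look like the caddy, take the one that is farthest to the robot's right at the start.

How it is judged:
On the way:
1. the caddy hangs with its lugs through the entry slots, below the flange (z of caddy in the frame of holder between 0.0235 and 0.0305 m and horizontal distance between caddy and holder below 0.005 m and angle between caddy's own z axis and vertical below 0.12 rad), for 0.1 s.
At the end, for the whole second after the job is handed in: The caddy hangs upright (within 0.06 rad) and centred (within 5 mm) in the ring with both lugs down in the locking notches: its underside 17 to 22 mm above the bench (20 mm is home; 26 mm is still on the ledge), at rest and let go (z of caddy in the frame of holder between 0.017 and 0.0222 m and horizontal distance between caddy and holder below 0.005 m and angle between caddy's own z axis and vertical below 0.06 rad and linear speed of caddy below 0.01 m/s and angular speed of caddy below 0.1 rad/s); the robot touches nothing.
It fails at once if the caddy is forced against the holder with more than 25 N (contact force between caddy and holder above 25 N).
It fails at once if the robot pushes on the holder with more than 10 N (contact force between any of the fingers, the arm and holder above 10 N).
It fails at once if the caddy is tipped over (angle between caddy's own z axis and vertical above 0.6 rad).
It fails at once if a bystander is moved by more than 20 mm (distance of any of screwbox, drill, offcut from where it was at the start of the episode above 0.02 m).
It also fails if it takes over 72 s, if anything falls off the work surface, if the arm or the gripper's body presses on something with over 40 N, if the wrist force passes 120 N, or if a joint passes its speed limit or range.

ROBOT

A 6-joint arm with a two-finger parallel gripper is mounted at the origin on the work surface. World frame = base frame: x ahead of the robot, y to its left, z up, the work surface at z = 0. Lengths are in m, angles in rad, forces in N, time in s.
With the tool pointing down it reaches from about 0.25 to 0.775 m from the base axis. Payload 4 kg.
Tool frame: the origin (TCP) lies midway between the tips of the shut fingers; the grasp point (between the pads) lies 19 mm behind it; z points along the fingers, y is the direction in which the jaws open and shut (so a half turn about z gives the same grasp; the last joint's range is limited). The gripper opens to 94 mm and grips with 3 to 60 N. Pads are 16 mm wide; open, the fingers measure 119 mm over their backs; the gripper's body (75 mm by 177 mm) begins 78 mm behind the grasp point.
Start: joints at [-1.444, 0.087, 1.371, -0, 1.684, -0.103], TCP at [0.125, -0.536, 0.206] pointing down, gripper open.
Joint ranges: [-3.1, 3.1], [-0.76, 2.03], [0.27, 2.55], [-1.08, 4.22], [0.17, 2.65], [-2.57, 2.57]. Speed limits (rad/s): [2.79, 2.79, 3.14, 3.14, 3.14, 3.14].

INTERFACE

Orientations are given as [roll, pitch, yaw] about the fixed x, y, z axes, in that order (R = Rz(yaw) Ry(pitch) Rx(roll)).
In Python, from bench import * gives the robot as it stands.
- The arm moves only by the tool move_arm, never from a script. Its argument "increments" is a list of rows, each an object with "turn": the turn, a rotation vector about the tool's x, y, z in rad, a list of three; "delta_pos": the shift along the tool's x, y, z in m, a list of three; "jaw": the closure, from -1 (fully open) to 1 (shut). A call has 1 to 5 rows; each row is the pose to reach, as a shift and turn from the pose measured when the call began, along the tool's axes at that moment; what a row does not reach only later rows make up. A row lasts 1/10 s, in which the tool goes at most 50 mm and 8.59 degrees, less where a joint would pass 70% of its speed; a pose out of reach is approached as far as the arm can. A call with a gripper value outside its range is refused whole. The fingers move at their own pace and stop on an object; the grip force is fixed at half the most. Time passes only in rows, so rows that repeat a pose let the fingers close. It gives the time, the measured TCP pose, the force and the opening at its end, in the units of the state.
- get_obs(): the state, without advancing time (a new reading comes with each control period).
- snapshot(name): name is "scene" or "top"; returns the picture (420x560x3 uint8, red, green, blue); there is no depth.
- camera_params(name): a dict with "mtx" (3x3 intrinsics, pixels), "rvec" (rotation vector, rad) and "tvec" (3), from world to camera coordinates, as OpenCV has them. Camera axes: x right, y down, z forward; pixel columns grow to the right and rows downward; lengths in m; the calibration is good to about 2 mm. A picture is of the moment at which its call begins. camera_params takes no time and is no camera call.
- close_job(): hands the job in, once; it reports no verdict.
Trained networks look in the newest picture that a camera, given by its name, has taken for a name from the list of things; names that differ only in an ending like _2 or _b are one class to them, and where a whole thing is asked for, a point or a joint stands for the part that bears it (a point fixed in the world has none). Each returns a list of dicts, best first, with "p" (0 to 1); they miss things now and then, are a little off and sometimes report something else, mostly with a low value. They report only what shows in the picture. A call takes as long as a camera call. They do not tell look-alikes from the thing itself.
- regions_of(target, camera): "mask" (420x560 bool, what is visible of it) and "at" ([column, row] in pixels, amid what is visible of it).
The state is a dict: "time": time; "joint_positions": joint angles; "qvel": joint speeds; "joint_torque": joint torques, N m; "tool_pos": TCP position; "ee_rot": TCP orientation; "wrist_force": force on the tool from outside, world axes, zero at the start; "wrist_torque": the same for the moment, N m; "width": finger opening in m.
Only numpy, scipy, OpenCV 4.12 (cv2) and the standard library are available. Lean on these libraries where they do the work, as an engineer would, in place of code of your own. Each camera call takes 0.05 s, during which the arm holds its last target.

## Working session

There is one attempt and no reset: what is moved stays moved. The work goes in short steps, Python scripts to look and compute and a tool call to move; the robot and the scene stay as the last step left them, time stands still between calls to the robot, and variables do not carry over. Pictures are saved under pics/ and viewed, and the job is handed in when it is done.

Besides the shell and the picture viewer there is one more tool, called after "Call:" by a JSON object that holds its "fn" and its "kwargs", one argument or row to a line. move_arm: Moves the arm, as the interface text tells. Its arguments: {"type":"object","properties":{"increments":{"type":"array","items":{"type":"object","properties":{"turn":{"type":"array","items":{"type":"number"}},"delta_pos":{"type":"array","items":{"type":"number"}},"jaw":{"type":"number"}}}}},"required":["increments"]}

```bash
ls; mkdir -p pics; python3 - <<'E'
from bench import *
import cv2
for n in ("scene","top"):
    im=snapshot(n); cv2.imwrite(f"pics/{n}0.png",im[:,:,::-1])
    c=camera_params(n); R=cv2.Rodrigues(c['rvec'])[0]; print(n,c['mtx'],-R.T@c['tvec'],R)
print(get_obs())
E
```

```text
pics
scene [[438.23547056   0.         278.3464605 ]
 [  0.         438.23547056 211.85671215]
 [  0.           0.           1.        ]] [ 1.13364852 -0.46385588  1.21496874] [[ 0.66930435  0.742843   -0.01469557]
 [ 0.62320636 -0.5720606  -0.53325463]
 [-0.40453123  0.34775127 -0.84582713]]
top [[420.73099064   0.         276.2051096 ]
 [  0.         420.73099064 211.48069103]
 [  0.           0.           1.        ]] [ 0.4018734  -0.00559856  1.35647047] [[-0.01785341 -0.99980156 -0.00883698]
 [-0.98926047  0.01894618 -0.14493021]
 [ 0.14506888  0.00615458 -0.98940242]]
{'time': 0.1, 'joint_positions': array([-1.44408504e+00,  8.79111886e-02,  1.37206477e+00, -7.56610581e-06,
        1.68358466e+00, -1.03099346e-01]), 'qvel': array([ 0.00079399, -0.00234296, -0.00317992, -0.00165497,  0.00038579,
        0.00014563]), 'joint_torque': array([ 3.18797720e-03, -3.41249013e+01, -3.03301156e+01,  7.21496134e-02,
        3.03479412e-02, -1.00388243e-04]), 'tool_pos': array([ 0.12521908, -0.53506759,  0.20442422]), 'ee_rot': array([-3.13963437e+00, -1.95056098e-04,  2.29809597e-01]), 'wrist_force': array([-0.06067301,  0.69941668,  0.3768599 ]), 'wrist_torque': array([-0.00829083,  0.02319207, -0.00747116]), 'width': 0.09396775920480883}
```

View pics/scene0.png

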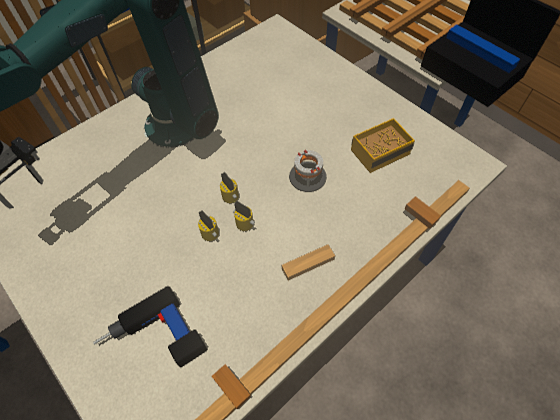

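View pics/top0.png

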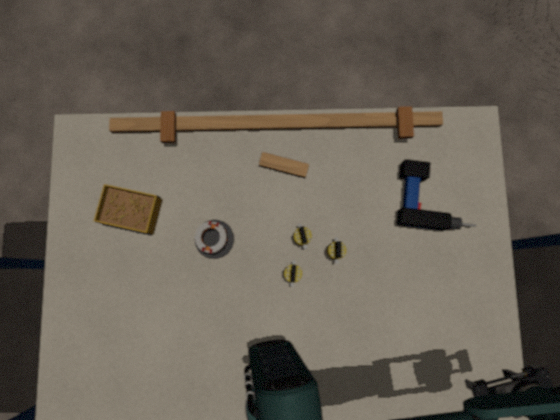

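Three look-alikes in the top view: (302,237), (336,251), (292,273). The robot's right is −y, which is image right, so (336,251) fits; in the scene view it is at (207,225). I'll confirm with enlarged crops and masks.

```bash
cat > h.py <<'E'
from bench import *
import cv2, numpy as np
def cam(n):
    c=camera_params(n); return c['mtx'],cv2.Rodrigues(np.array(c['rvec']))[0],np.array(c['tvec']).ravel()
def proj(n,P):
    c=camera_params(n); return cv2.projectPoints(np.atleast_2d(np.array(P,float)),np.array(c['rvec']),np.array(c['tvec']),c['mtx'],None)[0].reshape(-1,2)
def ray(n,uv,z):
    K,R,t=cam(n); d=R.T@np.linalg.inv(K)@np.array([uv[0],uv[1],1.]); o=-R.T@t
    return o+d*(z-o[2])/d[2]
E
python3 - <<'E'
from h import *
a=cv2.imread('pics/top0.png'); s=cv2.imread('pics/scene0.png')
def crop(im,c,w,h,k): 
    x,y=c; return cv2.resize(im[y-h:y+h,x-w:x+w],None,fx=k,fy=k,interpolation=cv2.INTER_CUBIC)
A=crop(a,(314,255),40,30,5);B=crop(s,(225,210),40,30,5);C=crop(a,(212,238),40,30,5);D=crop(s,(308,170),40,30,5)
cv2.imwrite('pics/crops0.png',np.vstack([np.hstack([A,B]),np.hstack([C,D])]))
np.savez('masks0.npz')
out={}
for n in('top','scene'):
  for t in('caddy_mid','caddy_bar','caddy_lugs','holder_mouth'):
    for i,r in enumerate(regions_of(t,n)):
        m=r['mask'];ys,xs=np.nonzero(m); print(n,t,round(r['p'],2),np.round(r['at'],1),m.sum(),(xs.min(),xs.max(),ys.min(),ys.max())); out[f'{n}_{t}_{i}']=m
np.savez('masks0.npz',**out)
E
```

```text
top caddy_mid 0.87 [337.6 248.4] 352 (np.int64(327), np.int64(346), np.int64(238), np.int64(263))
top caddy_mid 0.83 [294.5 271.7] 291 (np.int64(284), np.int64(302), np.int64(261), np.int64(284))
top caddy_mid 0.68 [212.6 239.7] 1240 (np.int64(194), np.int64(234), np.int64(220), np.int64(258))
top caddy_mid 0.64 [302.  238.5] 296 (np.int64(294), np.int64(311), np.int64(224), np.int64(247))
top caddy_bar 0.82 [301.8 237.7] 265 (np.int64(294), np.int64(310), np.int64(225), np.int64(245))
top caddy_bar 0.74 [291.6 274.4] 282 (np.int64(284), np.int64(302), np.int64(262), np.int64(285))
top caddy_bar 0.7 [333.9 247.8] 330 (np.int64(327), np.int64(346), np.int64(238), np.int64(263))
top caddy_lugs 0.81 [292.6 271.1] 294 (np.int64(284), np.int64(302), np.int64(261), np.int64(285))
top caddy_lugs 0.75 [338.8 252.5] 359 (np.int64(326), np.int64(347), np.int64(239), np.int64(263))
top caddy_lugs 0.63 [299.4 237.1] 248 (np.int64(294), np.int64(310), np.int64(227), np.int64(247))
top holder_mouth 0.59 [215.5 240. ] 1198 (np.int64(195), np.int64(234), np.int64(219), np.int64(258))
scene caddy_mid
[... 393 characters left out ...]
ddy_bar 0.59 [242.  214.7] 462 (np.int64(233), np.int64(254), np.int64(201), np.int64(230))
scene caddy_bar 0.58 [227.6 188.2] 391 (np.int64(221), np.int64(238), np.int64(172), np.int64(201))
scene caddy_lugs 0.7 [227.4 189.3] 386 (np.int64(221), np.int64(238), np.int64(173), np.int64(201))
scene caddy_lugs 0.69 [211.  228.4] 454 (np.int64(197), np.int64(218), np.int64(211), np.int64(240))
scene caddy_lugs 0.66 [239.5 214.4] 432 (np.int64(233), np.int64(253), np.int64(201), np.int64(230))
scene holder_mouth 0.58 [307.3 260. ] 922 (np.int64(282), np.int64(335), np.int64(244), np.int64(279))
scene holder_mouth 0.56 [308.6 173.3] 1144 (np.int64(289), np.int64(325), np.int64(150), np.int64(191))
```

View pics/crops0.png

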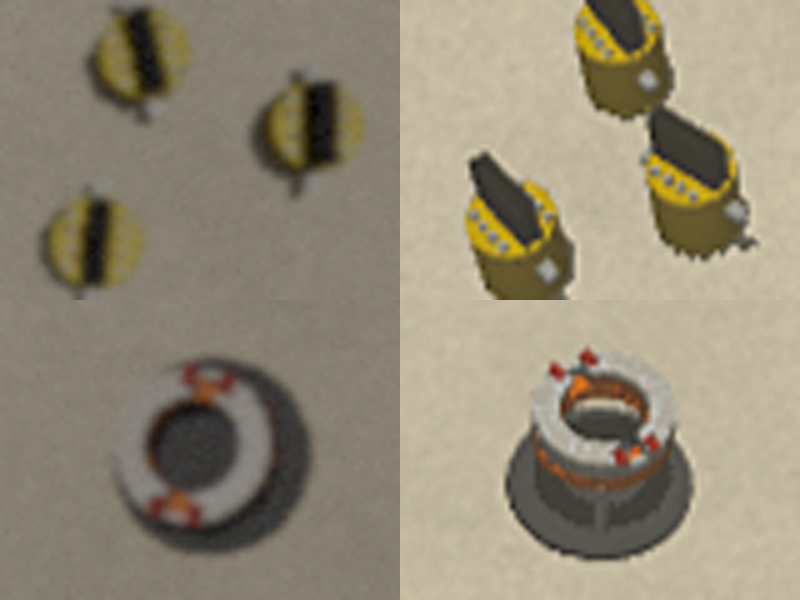

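The top-right one in the crop, (338,250), is farthest to the robot's right and upright, with its bar nearly along world x. The holder shows red dabs at its two slots. I'll average several pictures for sub-pixel fits.

```bash
python3 - <<'E'
from h import *
for n in ('top','scene'):
    ims=np.array([snapshot(n) for _ in range(6)],float); print(n,ims.std(0).mean())
    np.save(f'avg_{n}0.npy',ims.mean(0))
E
cat > fit.py <<'E'
from h import *
from scipy.ndimage import map_coordinates, gaussian_filter
from scipy.optimize import least_squares
def circ(x,y,z,r,ph): return np.c_[x+r*np.cos(ph),y+r*np.sin(ph),np.full_like(ph,z)]
def fit_circle(img,n,x,y,z,r,ph,sgn,half=0.008,it=5,verbose=False):
    """edge fit: sgn=+1: brighter inside radius. returns x,y,residual"""
    for k in range(it):
        d=np.linspace(-half,half,65)
        off=np.full(len(ph),np.nan);st=np.zeros(len(ph))
        for i,p in enumerate(ph):
            P=np.c_[x+(r+d)*np.cos(p),y+(r+d)*np.sin(p),np.full_like(d,z)]
            uv=proj(n,P); v=map_coordinates(img,[uv[:,1],uv[:,0]],order=3)
            g=-sgn*np.gradient(v,d); g=gaussian_filter(g,3)
            j=np.argmax(g)
            if 0<j<64:
                # centroid around the peak
                q=0.5*(g[j-1]-g[j+1])/(g[j-1]-2*g[j]+g[j+1]+1e-12); off[i]=d[j]+q*(d[1]-d[0]); st[i]=g[j]
        ok=np.isfinite(off)&(st>0.25*np.nanmax(st))
        A=np.c_[np.cos(ph),np.sin(ph),np.ones_like(ph)][ok]
        s=least_squares(lambda q:A@q-off[ok],[0,0,0],loss='soft_l1',f_scale=0.0007).x
        x+=s[0];y+=s[1]
        half=max(half*0.7,0.005)
    res=A@s-off[ok]
    return x,y,s[2],np.sqrt(np.median(res**2)),ok.sum()
E
cat > f1.py <<'E'
from fit import *
T=np.load('avg_top0.npy');S=np.load('avg_scene0.npy')
g=lambda I:I.mean(2)
p=ray('top',(210,238),.086); print('init',p)
# yaw from red dabs
for n,I in(('top',T),('scene',S)):
    red=np.clip(I[:,:,0]-1.0*I[:,:,1],0,None)
    c=proj(n,[p[0],p[1],.086])[0]
    print(n,c)
ph=np.linspace(0,2*np.pi,120,endpoint=False)
for n,I in(('top',T),('scene',S)):
    for r,s in((.047,1),(.0295,-1)):
        print(n,r,fit_circle(g(I),n,p[0],p[1],.086,r,ph,s))
q=ray('top',(338,252),.07);print('caddy init',q)
for n,I in(('top',T),('scene',S)):
    yl=I[:,:,0]-I[:,:,2]
    print(n,fit_circle(yl,n,q[0],q[1],.07,.028,ph,1))
E
python3 f1.py
```

```text
top 1.8248723976265278
scene 0.7551708397609544
init [0.51083957 0.20421463 0.086     ]
top [210. 238.]
scene [307.58293646 160.61257703]
top 0.047 (np.float64(0.5148131622884571), np.float64(0.20365277595986933), np.float64(0.0007977711861509281), np.float64(0.0003799114252506266), np.int64(81))
top 0.0295 (np.float64(0.5149794228395387), np.float64(0.2044681411747576), np.float64(-0.001712408275825651), np.float64(0.00030043536596963154), np.int64(120))
scene 0.047 (np.float64(0.5153759829875676), np.float64(0.20426383106699722), np.float64(-0.001145400803433049), np.float64(0.0004440426547004118), np.int64(47))
scene 0.0295 (np.float64(0.5134507961257733), np.float64(0.20531481373060104), np.float64(-0.00022399617488154158), np.float64(0.00042516851064491434), np.int64(105))
caddy init [ 0.46228    -0.18341814  0.07      ]Traceback (most recent call last):
  File "f1.py", line 17, in <module>
    print(n,fit_circle(yl,n,q[0],q[1],.07,.028,ph,1))
            ~~~~~~~~~~^^^^^^^^^^^^^^^^^^^^^^^^^^^^^^
  File "fit.py", line 12, in fit_circle
    uv=proj(n,P); v=map_coordinates(img,[uv[:,1],uv[:,0]],order=3)
  File "h.py", line 6, in proj
    c=camera_params(n); return cv2.projectPoints(np.atleast_2d(np.array(P,float)),np.array(c['rvec']),np.array(c['tvec']),c['mtx'],None)[0].reshape(-1,2)
ValueError: time passes only in moves, steps and waits
```

```bash
python3 - <<'E'
import pickle
from bench import *
pickle.dump({n:camera_params(n) for n in('top','scene')},open('cams.pkl','wb'))
E
cat > h.py <<'E'
import cv2, numpy as np, pickle
CAMS=pickle.load(open('cams.pkl','rb'))
def cam(n):
    c=CAMS[n]; return c['mtx'],cv2.Rodrigues(np.array(c['rvec']))[0],np.array(c['tvec']).ravel()
def proj(n,P):
    c=CAMS[n]; return cv2.projectPoints(np.atleast_2d(np.array(P,float)),np.array(c['rvec']),np.array(c['tvec']),c['mtx'],None)[0].reshape(-1,2)
def ray(n,uv,z):
    K,R,t=cam(n); d=R.T@np.linalg.inv(K)@np.array([uv[0],uv[1],1.]); o=-R.T@t
    return o+d*(z-o[2])/d[2]
E
cat > rect.py <<'E'
from h import *
def rectify(img,n,x,y,z,half=.06,px=.0005):
    """orthographic view of plane z: columns +x right, rows +y up"""
    a=np.arange(-half,half,px); X,Y=np.meshgrid(x+a,y-a)
    uv=proj(n,np.c_[X.ravel(),Y.ravel(),np.full(X.size,z)]).reshape(X.shape+(2,)).astype(np.float32)
    return cv2.remap(np.clip(img,0,255).astype(np.uint8),uv[...,0],uv[...,1],cv2.INTER_CUBIC)
E
python3 - <<'E'
from rect import *
T=np.load('avg_top0.npy');S=np.load('avg_scene0.npy')
rows=[]
for x,y,z,rs in((.5148,.2043,.086,(.047,.0295)),(.462,-.183,.07,(.028,))):
    r=[]
    for n,I in(('top',T),('scene',S)):
        im=rectify(I,n,x,y,z)*1; im=cv2.convertScaleAbs(im,alpha=1.5 if n=='top' else 1)
        for q in rs: cv2.circle(im,(120,120),int(q/.0005),(0,255,255),1)
        r.append(cv2.resize(im[:,:,::-1],(300,300)))
    rows.append(np.hstack(r))
cv2.imwrite('pics/rect0.png',np.vstack(rows))
E
```

```text
(no output)
```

View pics/rect0.png

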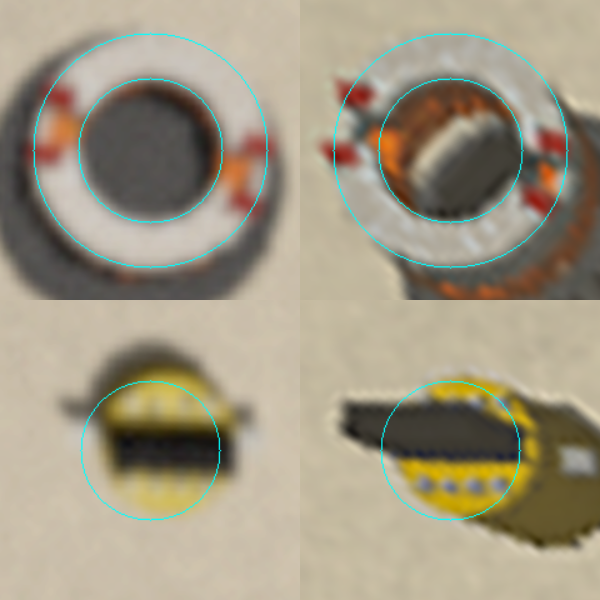

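```bash
cat > f2.py <<'E'
from fit import *
from rect import rectify
T=np.load('avg_top0.npy');S=np.load('avg_scene0.npy')
ph=np.linspace(0,2*np.pi,120,endpoint=False)
for n,I in(('top',T),('scene',S)):
    yl=I[:,:,0]-I[:,:,2]
    for s0,s1 in ((20,160),(200,340)): pass
    a=np.deg2rad(np.r_[np.arange(200,340,3),np.arange(30,150,3)]) 
    print(n,'yellow disc',fit_circle(yl,n,.4675,-.1825,.07,.028,a,1,half=.006))
    # bar top z=.11 : dark; rectify at .11
    # yaw of holder from red dabs
    x,y=.5148,.2043
    pr=[]
    th=np.deg2rad(np.arange(0,360,.5))
    acc=0
    for r in np.arange(.036,.0465,.001):
        uv=proj(n,circ(x,y,.086,r,th)); 
        R,G,B=[map_coordinates(I[:,:,k],[uv[:,1],uv[:,0]],order=1) for k in range(3)]
        acc=acc+np.clip((R-G)/(R+G+B)-0.1,0,None)
    acc=acc/11
    tot=np.angle(np.sum(acc*np.exp(2j*th)))/2
    print(n,'slot yaw deg',np.rad2deg(tot))
    for lo,hi in((-60,40),(120,220)):
        d=(np.rad2deg(th)-lo)%360+lo; m=(d>=lo)&(d<hi); print('   ',(acc[m]*d[m]).sum()/acc[m].sum())
E
python3 f2.py
python3 - <<'E'
import sys; sys.path.insert(0,'.')
from rect import *
import os; os.chdir('.')
T=np.load('avg_top0.npy');S=np.load('avg_scene0.npy')
r=[]
for n,I in(('top',T),('scene',S)):
    for z in(.11,.07):
        im=rectify(I,n,.4675,-.182,z,half=.045,px=.00025); im=cv2.convertScaleAbs(im,alpha=1.5 if n=='top' else 1)[:,:,::-1].copy()
        c=180
        if z==.07: cv2.circle(im,(c,c),112,(255,255,0),1)
        else: cv2.rectangle(im,(c-100,c-28),(c+100,c+28),(255,255,0),1)
        r.append(cv2.resize(im,(300,300)))
cv2.imwrite('pics/rect1.png',np.vstack([np.hstack(r[:2]),np.hstack(r[2:])]))
E
```

```text
top yellow disc (np.float64(0.46857232850674224), np.float64(-0.1793851854955617), np.float64(0.0009356947449668529), np.float64(0.00046287710141031834), np.int64(83))
top slot yaw deg -14.506743423306641
    -13.83709648023766
    164.9884528959153
scene yellow disc (np.float64(0.46864648783638324), np.float64(-0.18159825535836535), np.float64(-0.0007504849504204669), np.float64(0.0003728379157709092), np.int64(75))
scene slot yaw deg -15.042388051320984
    -14.570232769462416
    164.61547564888406
```

View pics/rect1.png

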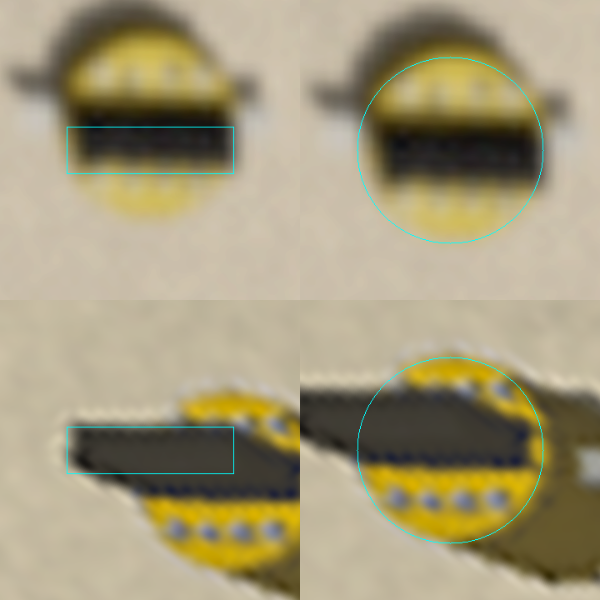

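Measured: caddy axis ≈ (0.469, −0.181), bar yaw ≈ −1.5°. Holder axis ≈ (0.515, 0.204), slots at yaw ≈ −14.7°. For wrist range, I'll grip with tool yaw near 180°.

```bash
cat > plan.py <<'E'
import sys
from bench import *
import numpy as np
from scipy.spatial.transform import Rotation as Ro
o=get_obs()
p=np.array(o['tool_pos']);R=Ro.from_euler('xyz',o['ee_rot'])
print('t',round(o['time'],2),'p',p.round(4),'rpy',np.array(o['ee_rot']).round(4),'j6',o['joint_positions'][5].round(3),'F',np.array(o['wrist_force']).round(2),'M',np.array(o['wrist_torque']).round(3),'w',round(o['width'],4))
if len(sys.argv)>1:
    a=[float(v) for v in sys.argv[1:]]
    d=R.inv().apply(np.array(a[:3])-p)
    Rt=Ro.from_euler('xyz',[np.pi,0,np.deg2rad(a[3])])
    print('dpos',d.round(4),'turn',(R.inv()*Rt).as_rotvec().round(4))
E
python3 plan.py .469 -.1805 .22 178.5
```

```text
t 1.1 p [ 0.1253 -0.5356  0.2055] rpy [3.1415 0.     0.2298] j6 -0.103 F [-0.73  1.47  0.03] M [ 0.046 -0.033 -0.016] w 0.0938
dpos [ 0.4156 -0.2674 -0.0145] turn [-0.0000e+00  2.0000e-04 -2.8856e+00]
```

Call:
{"fn": "move_arm", "kwargs": {
  "increments": [
    {"delta_pos":[0.03,-0.02,-0.015],"turn":[0,0,-0.14],"jaw":0},
    {"delta_pos":[0.06,-0.04,-0.015],"turn":[0,0,-0.28],"jaw":0},
    {"delta_pos":[0.09,-0.06,-0.015],"turn":[0,0,-0.42],"jaw":0},
    {"delta_pos":[0.12,-0.08,-0.015],"turn":[0,0,-0.56],"jaw":0},
    {"delta_pos":[0.15,-0.1,-0.015],"turn":[0,0,-0.7],"jaw":0}
  ]
}}

```text
time: 1.6
tool_pos: [0.2493, -0.4029, 0.2207]
ee_rot: [3.141, 0.0, 0.935]
wrist_force: [0.5, -0.6, -0.6]
width: 0.0574
```

```bash
python3 plan.py .469 -.1805 .22 178.5
```

```text
t 1.6 p [ 0.2493 -0.4029  0.2207] rpy [3.141e+00 2.000e-04 9.352e-01] j6 -0.501 F [ 0.51 -0.62 -0.65] M [-0.034 -0.045 -0.017] w 0.0574
dpos [0.3094 0.0447 0.0006] turn [ 1.0000e-04  7.0000e-04 -2.1802e+00]
```

Call:
{"fn": "move_arm", "kwargs": {
  "increments": [
    {"delta_pos":[0.03,0.004,0],"turn":[0,0,-0.14],"jaw":0},
    {"delta_pos":[0.06,0.008,0],"turn":[0,0,-0.28],"jaw":0},
    {"delta_pos":[0.09,0.012,0],"turn":[0,0,-0.42],"jaw":0},
    {"delta_pos":[0.12,0.016,0],"turn":[0,0,-0.56],"jaw":0},
    {"delta_pos":[0.15,0.02,0],"turn":[0,0,-0.7],"jaw":0}
  ]
}}

```text
time: 2.1
tool_pos: [0.3552, -0.2931, 0.2208]
ee_rot: [3.141, 0.001, 1.641]
wrist_force: [0.6, -0.8, -0.2]
width: 0.0471
```

```bash
python3 plan.py .469 -.1805 .22 178.5
```

```text
t 2.1 p [ 0.3552 -0.2931  0.2208] rpy [3.1410e+00 9.0000e-04 1.6409e+00] j6 -0.883 F [ 0.61 -0.82 -0.19] M [-0.061 -0.088  0.015] w 0.0471
dpos [0.1043 0.1214 0.0008] turn [-2.0000e-04  1.2000e-03 -1.4745e+00]
```

Call:
{"fn": "move_arm", "kwargs": {
  "increments": [
    {"delta_pos":[0.01,0.012,0],"turn":[0,0,-0.14],"jaw":0},
    {"delta_pos":[0.02,0.024,0],"turn":[0,0,-0.28],"jaw":0},
    {"delta_pos":[0.03,0.036,0],"turn":[0,0,-0.42],"jaw":0},
    {"delta_pos":[0.04,0.048,0],"turn":[0,0,-0.56],"jaw":0},
    {"delta_pos":[0.05,0.06,0],"turn":[0,0,-0.7],"jaw":0}
  ]
}}

```text
time: 2.6
tool_pos: [0.4121, -0.2385, 0.2209]
ee_rot: [-3.142, 0.001, 2.347]
wrist_force: [-0.1, 0.6, 0.5]
width: 0.0469
```

```bash
python3 plan.py .469 -.1805 .22 178.5
```

```text
t 2.6 p [ 0.4121 -0.2385  0.2209] rpy [-3.1415e+00  1.5000e-03  2.3468e+00] j6 -1.42 F [-0.14  0.58  0.48] M [-0.007 -0.13   0.001] w 0.0469
dpos [0.0015 0.0813 0.0009] turn [-6.000e-04  1.400e-03 -7.686e-01]
```

Call:
{"fn": "move_arm", "kwargs": {
  "increments": [
    {"delta_pos":[0,0.018,0],"turn":[0,0,-0.14],"jaw":0},
    {"delta_pos":[0,0.036,0],"turn":[0,0,-0.28],"jaw":0},
    {"delta_pos":[0.001,0.055,0],"turn":[0,0,-0.42],"jaw":0},
    {"delta_pos":[0.001,0.07,0.001],"turn":[0,0,-0.57],"jaw":0},
    {"delta_pos":[0.0015,0.0813,0.001],"turn":[-0.0006,0.0014,-0.72],"jaw":0}
  ]
}}

```text
time: 3.1
tool_pos: [0.4696, -0.1797, 0.2198]
ee_rot: [3.141, -0.0, 3.074]
wrist_force: [0.5, -0.3, 0.5]
width: 0.047
```

```bash
python3 plan.py .469 -.1805 .15 178.5; python3 - <<'E'
from rect import *
from bench import *
r=[]
for n in('top','scene'):
    I=np.mean([snapshot(n).astype(float) for _ in range(4)],0); np.save(f'avg_{n}1.npy',I)
    c=proj(n,[.469,-.181,.15])[0].astype(int); print(c)
    r.append(cv2.resize(I[c[1]-45:c[1]+45,c[0]-45:c[0]+45].astype(np.uint8)[:,:,::-1],(400,400),interpolation=cv2.INTER_CUBIC))
cv2.imwrite('pics/above.png',np.hstack(r))
E
```

```text
t 3.1 p [ 0.4696 -0.1797  0.2198] rpy [ 3.1413e+00 -1.0000e-04  3.0738e+00] j6 -1.981 F [ 0.47 -0.34  0.54] M [-0.019 -0.144  0.016] w 0.047
dpos [ 0.0005 -0.0009  0.0698] turn [ 0.0002 -0.0001 -0.0416]
[340 248]
[202 209]
```

View pics/above.png

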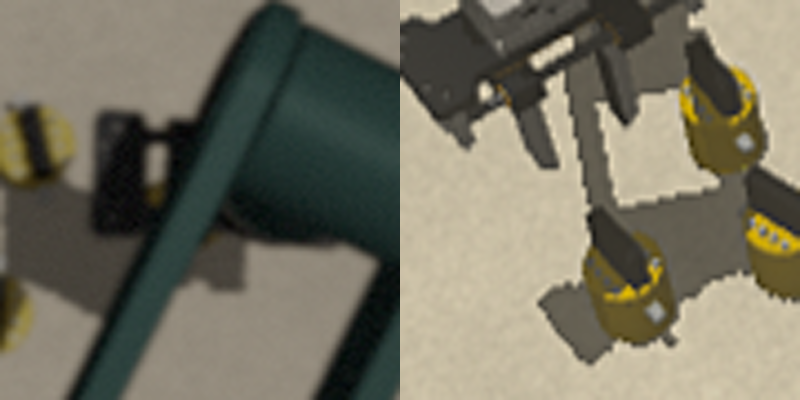

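Scene crop: the open jaws are above the target caddy, with neighbours clear of the finger paths. Descending.

Call:
{"fn": "move_arm", "kwargs": {
  "increments": [
    {"delta_pos":[0,-0.001,0.025],"turn":[0,0,-0.042],"jaw":0},
    {"delta_pos":[0,-0.001,0.05],"turn":[0,0,-0.042],"jaw":0},
    {"delta_pos":[0,-0.001,0.075],"turn":[0,0,-0.042],"jaw":0},
    {"delta_pos":[0,-0.001,0.095],"turn":[0,0,-0.042],"jaw":0},
    {"delta_pos":[0,-0.001,0.095],"turn":[0,0,-0.042],"jaw":0}
  ]
}}

```text
time: 4.0
tool_pos: [0.4662, -0.1813, 0.1216]
ee_rot: [3.139, -0.006, 3.105]
wrist_force: [0.4, 0.3, 0.5]
width: 0.0469
```

```bash
python3 plan.py .469 -.1805 .08 178.5; python3 - <<'E'
from rect import *
from bench import *
n='scene'
I=np.mean([snapshot(n).astype(float) for _ in range(2)],0)
c=proj(n,[.469,-.181,.09])[0].astype(int); print(c)
cv2.imwrite('pics/above2.png',cv2.resize(I[c[1]-40:c[1]+40,c[0]-40:c[0]+40].astype(np.uint8)[:,:,::-1],(560,560),interpolation=cv2.INTER_CUBIC))
E
```

```text
t 4.0 p [ 0.4662 -0.1813  0.1216] rpy [ 3.1388 -0.0063  3.1051] j6 -2.018 F [0.41 0.31 0.52] M [ 0.079 -0.131 -0.047] w 0.0469
dpos [-0.003   0.0008  0.0416] turn [ 0.0028 -0.0063 -0.0103]
[205 219]
```

View pics/above2.png

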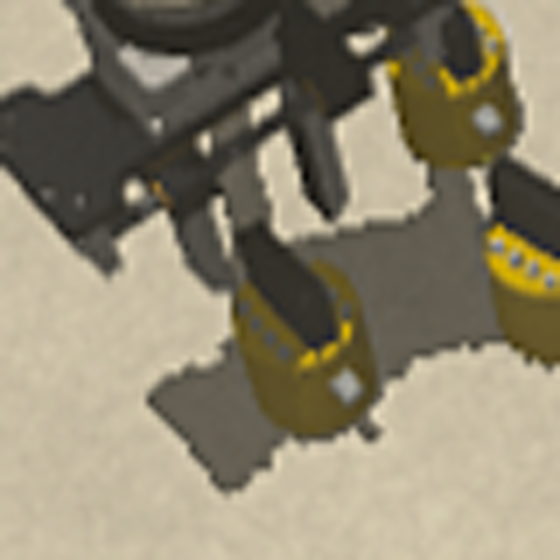

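Jaws straddle the bar from above, with the fingers clear on both sides. Going down to TCP z = 0.08.

Call:
{"fn": "move_arm", "kwargs": {
  "increments": [
    {"delta_pos":[-0.001,0.0005,0.012],"turn":[0.002,-0.005,-0.01],"jaw":0},
    {"delta_pos":[-0.002,0.0008,0.024],"turn":[0.003,-0.006,-0.01],"jaw":0},
    {"delta_pos":[-0.003,0.0008,0.036],"turn":[0.003,-0.006,-0.01],"jaw":0},
    {"delta_pos":[-0.003,0.0008,0.0416],"turn":[0.003,-0.006,-0.01],"jaw":0},
    {"delta_pos":[-0.003,0.0008,0.0416],"turn":[0.003,-0.006,-0.01],"jaw":0}
  ]
}}

```text
time: 4.6
tool_pos: [0.4706, -0.1811, 0.0821]
ee_rot: [-3.14, 0.003, 3.116]
wrist_force: [0.4, 0.3, 0.2]
width: 0.047
```

```bash
python3 plan.py .469 -.1805 .08 178.5
```

```text
t 4.6 p [ 0.4706 -0.1811  0.0821] rpy [-3.1397e+00  3.1000e-03  3.1157e+00] j6 -2.024 F [0.42 0.29 0.16] M [ 0.082 -0.117 -0.033] w 0.047
dpos [0.0016 0.0005 0.0021] turn [-0.0019  0.0031  0.0003]
```

Call:
{"fn": "move_arm", "kwargs": {
  "increments": [
    {"delta_pos":[0.001,0.0005,0.002],"turn":[-0.002,0.003,0],"jaw":0},
    {"delta_pos":[0.001,0.0005,0.002],"turn":[-0.002,0.003,0],"jaw":0.3},
    {"delta_pos":[0.001,0.0005,0.002],"turn":[-0.002,0.003,0],"jaw":0.45},
    {"delta_pos":[0.001,0.0005,0.002],"turn":[-0.002,0.003,0],"jaw":0.5},
    {"delta_pos":[0.001,0.0005,0.002],"turn":[-0.002,0.003,0],"jaw":0.55}
  ]
}}

```text
time: 5.1
tool_pos: [0.4698, -0.1807, 0.0805]
ee_rot: [-3.141, 0.001, 3.116]
wrist_force: [-0.1, 0.1, 0.2]
width: 0.0218
```

```bash
python3 plan.py .469 -.1805 .08 178.5;python3 - <<'E'
from rect import *
from bench import *
n='scene'
I=np.mean([snapshot(n).astype(float) for _ in range(2)],0)
c=proj(n,[.469,-.181,.09])[0].astype(int); print(c)
cv2.imwrite('pics/above3.png',cv2.resize(I[c[1]-40:c[1]+40,c[0]-40:c[0]+40].astype(np.uint8)[:,:,::-1],(560,560),interpolation=cv2.INTER_CUBIC))
E
```

```text
t 5.1 p [ 0.4698 -0.1807  0.0805] rpy [-3.1414e+00  7.0000e-04  3.1157e+00] j6 -2.025 F [-0.14  0.09  0.23] M [ 0.024 -0.151 -0.015] w 0.0218
dpos [0.0008 0.0002 0.0005] turn [-0.0002  0.0007  0.0003]
[205 219]
```

View pics/above3.png

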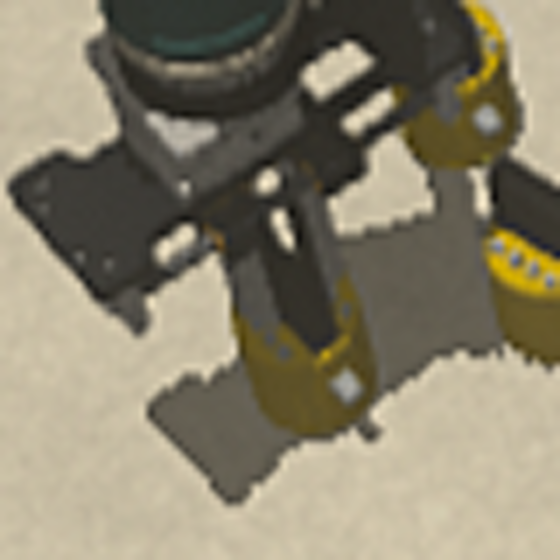

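Fingers are on both sides of the bar. Closing.

Call:
{"fn": "move_arm", "kwargs": {
  "increments": [
    {"delta_pos":[0.0005,0,0],"turn":[0,0,0],"jaw":0.65},
    {"delta_pos":[0.0005,0,0],"turn":[0,0,0],"jaw":0.75},
    {"delta_pos":[0.0005,0,0],"turn":[0,0,0],"jaw":1},
    {"delta_pos":[0.0005,0,0],"turn":[0,0,0],"jaw":1},
    {"delta_pos":[0.0005,0,0],"turn":[0,0,0],"jaw":1}
  ]
}}

```text
time: 5.7
tool_pos: [0.4692, -0.1808, 0.0804]
ee_rot: [-3.141, 0.001, 3.116]
wrist_force: [0.3, -1.2, -0.1]
width: 0.0138
```

```bash
python3 plan.py .469 -.1805 .08 178.5
```

```text
t 5.7 p [ 0.4692 -0.1808  0.0804] rpy [-3.1411e+00  6.0000e-04  3.1157e+00] j6 -2.025 F [ 0.3  -1.15 -0.11] M [-0.182 -0.152 -0.008] w 0.0138
dpos [0.0002 0.0003 0.0004] turn [-0.0005  0.0006  0.0003]
```

Gripped (13.8 mm) with little side force. Lifting.

Call:
{"fn": "move_arm", "kwargs": {
  "increments": [
    {"delta_pos":[0,0,-0.015],"turn":[0,0,0],"jaw":1},
    {"delta_pos":[0,0,-0.045],"turn":[0,0,0],"jaw":1},
    {"delta_pos":[0,0,-0.08],"turn":[0,0,0],"jaw":1},
    {"delta_pos":[0,0,-0.115],"turn":[0,0,0],"jaw":1},
    {"delta_pos":[0,0,-0.14],"turn":[0,0,0],"jaw":1}
  ]
}}

```text
time: 6.2
tool_pos: [0.4692, -0.1805, 0.2219]
ee_rot: [-3.141, 0.001, 3.116]
wrist_force: [0.4, -0.4, -3.5]
width: 0.0137
```

```bash
python3 plan.py .5148 .2043 .22 165.3
```

```text
t 6.2 p [ 0.4692 -0.1805  0.2219] rpy [-3.1413e+00  1.2000e-03  3.1158e+00] j6 -2.025 F [ 0.45 -0.4  -3.51] M [ 0.07  -0.17   0.032] w 0.0137
dpos [-0.0357  0.3859  0.0018] turn [-1.000e-04  1.200e-03  2.308e-01]
```

Call:
{"fn": "move_arm", "kwargs": {
  "increments": [
    {"delta_pos":[-0.003,0.03,0],"turn":[0,0,0.02],"jaw":1},
    {"delta_pos":[-0.007,0.07,0],"turn":[0,0,0.04],"jaw":1},
    {"delta_pos":[-0.01,0.11,0],"turn":[0,0,0.07],"jaw":1},
    {"delta_pos":[-0.014,0.15,0],"turn":[0,0,0.09],"jaw":1},
    {"delta_pos":[-0.018,0.19,0],"turn":[0,0,0.12],"jaw":1}
  ]
}}

```text
time: 6.7
tool_pos: [0.4914, 0.0108, 0.2206]
ee_rot: [3.141, -0.001, 2.995]
wrist_force: [1.3, -0.3, -2.8]
width: 0.0137
```

```bash
python3 plan.py .5148 .2043 .22 165.3
```

```text
t 6.7 p [0.4914 0.0108 0.2206] rpy [ 3.1413e+00 -1.1000e-03  2.9946e+00] j6 -1.517 F [ 1.26 -0.33 -2.76] M [ 0.035 -0.233 -0.046] w 0.0137
dpos [0.0052 0.1948 0.0007] turn [ 0.0003 -0.0011  0.1096]
```

Call:
{"fn": "move_arm", "kwargs": {
  "increments": [
    {"delta_pos":[0.001,0.04,0],"turn":[0,0,0.02],"jaw":1},
    {"delta_pos":[0.002,0.08,0],"turn":[0,0,0.05],"jaw":1},
    {"delta_pos":[0.003,0.12,0],"turn":[0,0,0.07],"jaw":1},
    {"delta_pos":[0.004,0.16,0],"turn":[0,0,0.09],"jaw":1},
    {"delta_pos":[0.005,0.195,0.001],"turn":[0,0,0.11],"jaw":1}
  ]
}}

```text
time: 7.2
tool_pos: [0.5142, 0.2066, 0.2183]
ee_rot: [-3.141, -0.004, 2.885]
wrist_force: [1.4, -0.6, -3.2]
width: 0.0136
```

```bash
python3 plan.py .5148 .2043 .22 165.3; python3 - <<'E'
from rect import *
from bench import *
r=[]
for n in('top','scene'):
    I=np.mean([snapshot(n).astype(float) for _ in range(4)],0); np.save(f'avg_{n}2.npy',I)
    c=proj(n,[.515,.204,.13])[0].astype(int); print(c)
    r.append(cv2.resize(I[c[1]-45:c[1]+45,c[0]-45:c[0]+45].astype(np.uint8)[:,:,::-1],(400,400),interpolation=cv2.INTER_CUBIC))
cv2.imwrite('pics/hold.png',np.hstack(r))
E
```

```text
t 7.2 p [0.5142 0.2066 0.2183] rpy [-3.1411 -0.0037  2.885 ] j6 -1.035 F [ 1.42 -0.64 -3.21] M [ 0.018 -0.202  0.018] w 0.0136
dpos [-0.0012 -0.0021 -0.0017] turn [-0.0005 -0.0037 -0.0001]
[207 235]
[309 152]
```

View pics/hold.png

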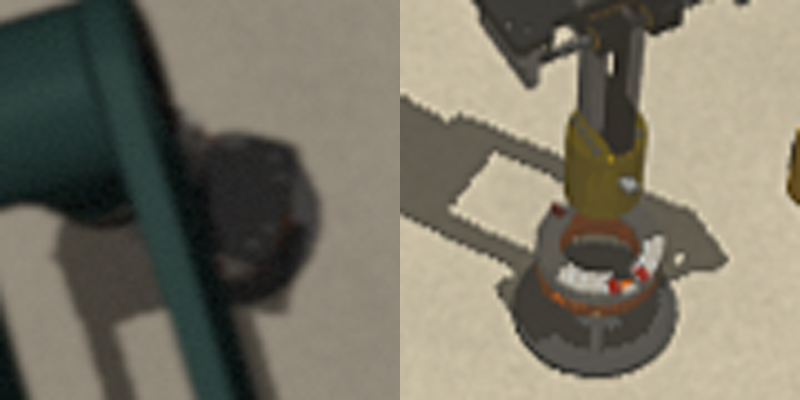

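Scene crop: the caddy hangs upright above the ring at about (605,165), lug and slot on the near right side. The top view is blocked by the arm, so I refine the relative position in the scene camera.

```bash
cat > f3.py <<'E'
from fit import *
T=np.load('avg_top0.npy');S=np.load('avg_scene0.npy')
deg=np.arange(0,360,3.)
def ok(d,m=24):
    e=np.abs((d+14.7+90)%180-90); return e>m
ph=np.deg2rad(deg[ok(deg)])
chs={'B':lambda I:I[:,:,2],'min':lambda I:I.min(2),'sat':lambda I:I.min(2)-0.5*I.max(2),'mean':lambda I:I.mean(2),'R':lambda I:I[:,:,0]}
for n,I in(('top',T),('scene',S)):
  for r,s in((.0295,-1),(.047,1)):
    for c,f in chs.items():
      try: print(n,r,c,np.round(np.array(fit_circle(f(I),n,.5148,.2043,.086,r,ph,s,half=.005)[:4])*1e3,2),)
      except Exception as e: print(n,r,c,'fail')
E
python3 f3.py
```

```text
top 0.0295 B [ 5.1523e+02  2.0435e+02 -1.6700e+00  3.3000e-01]
top 0.0295 min [ 5.1523e+02  2.0435e+02 -1.6700e+00  3.3000e-01]
top 0.0295 sat [ 5.1513e+02  2.0426e+02 -1.5600e+00  4.3000e-01]
top 0.0295 mean [ 5.1525e+02  2.0439e+02 -1.7000e+00  2.8000e-01]
top 0.0295 R [ 5.1534e+02  2.0431e+02 -1.7600e+00  3.1000e-01]
top 0.047 B [5.1452e+02 2.0330e+02 2.1000e-01 4.2000e-01]
top 0.047 min [5.1452e+02 2.0330e+02 2.1000e-01 4.2000e-01]
top 0.047 sat [5.1450e+02 2.0349e+02 1.7000e-01 3.7000e-01]
top 0.047 mean [5.1473e+02 2.0339e+02 4.8000e-01 4.0000e-01]
top 0.047 R [5.1471e+02 2.0325e+02 5.0000e-01 4.3000e-01]
scene 0.0295 B [ 5.1391e+02  2.0499e+02 -4.3000e-01  5.0000e-01]
scene 0.0295 min [ 5.1391e+02  2.0499e+02 -4.4000e-01  5.0000e-01]
scene 0.0295 sat [514.71 204.42  -0.81   0.71]
scene 0.0295 mean [ 5.1353e+02  2.0528e+02 -2.5000e-01  3.8000e-01]
scene 0.0295 R [ 5.1295e+02  2.0561e+02 -1.1000e-01  3.5000e-01]
scene 0.047 B [ 5.1499e+02  2.0421e+02 -1.1900e+00  3.4000e-01]
scene 0.047 min [ 5.1499e+02  2.0421e+02 -1.1900e+00  3.4000e-01]
scene 0.047 sat [ 5.1407e+02  2.0539e+02 -8.0000e-02  5.3000e-01]
scene 0.047 mean [ 5.1518e+02  2.0407e+02 -1.3500e+00  3.4000e-01]
scene 0.047 R [ 5.1520e+02  2.0398e+02 -1.3800e+00  3.4000e-01]
```

```bash
cat > f4.py <<'E'
from h import *
import sys
from scipy.ndimage import gaussian_filter, map_coordinates
from scipy.optimize import least_squares
n='scene'
def outline(x,y,z0):
    t=np.linspace(0,2*np.pi,90,endpoint=False)
    P=[np.c_[x+r*np.cos(t),y+r*np.sin(t),np.full(90,z0+z)] for r,z in((.023,0),(.028,.008),(.028,.07))]
    uv=proj(n,np.vstack(P)).astype(np.float32)
    h=cv2.convexHull(uv)[:,0]
    return h
def resample(h,m=160):
    h=np.vstack([h,h[:1]]);s=np.r_[0,np.cumsum(np.linalg.norm(np.diff(h,axis=0),axis=1))]
    q=np.linspace(0,s[-1],m,endpoint=False)
    P=np.c_[np.interp(q,s,h[:,0]),np.interp(q,s,h[:,1])]
    T=np.roll(P,-1,0)-np.roll(P,1,0);T/=np.linalg.norm(T,axis=1,keepdims=True)
    N=np.c_[T[:,1],-T[:,0]]
    if ((P-P.mean(0))*N).sum()<0:N=-N
    return P,N
def fit(I,x,y,z0,sel,half=3.,ch=None):
    C=ch(I)
    d=np.linspace(-half,half,61)
    for it in range(8):
        P,N=resample(outline(x,y,z0)); k=sel(P-proj(n,[x,y,z0+.035])[0],N)
        P,N=P[k],N[k]
        off=[];st=[]
        for p,m in zip(P,N):
            uv=p+d[:,None]*m; v=map_coordinates(C,[uv[:,1],uv[:,0]],order=3)
            g=gaussian_filter(-np.gradient(v),3); j=np.argmax(g)
            off.append(d[j]);st.append(g[j] if 0<j<60 else 0)
        off=np.array(off);st=np.array(st);o=st>.3*st.max()
        c0=proj(n,[[x,y,z0+.035],[x+.001,y,z0+.035],[x,y+.001,z0+.035]])
        J=np.c_[N@(c0[1]-c0[0]),N@(c0[2]-c0[0]),np.ones(len(N))][o]
        s=least_squares(lambda q:J@q-off[o],[0,0,0],loss='soft_l1',f_scale=.3).x
        x+=s[0]*1e-3;y+=s[1]*1e-3
        half=max(half*.8,1.8)
    return np.round([x*1e3,y*1e3,s[2],np.median(np.abs(J@s-off[o])),o.sum()],2)
chs={'chroma':lambda I:(I[:,:,0]-I[:,:,2])/(I[:,:,0]+20)*200,'RB':lambda I:I[:,:,0]-I[:,:,2],'-B':lambda I:-I[:,:,2]}
if __name__=='__main__':
    lowsides=lambda D,N:(D[:,1]>-6)
    S=np.load('avg_scene0.npy')
    for c,f in chs.items():
        try: print('before',c,fit(S,.469,-.181,0,lowsides,ch=f))
        except Exception as e: print(e)
    S=np.load('avg_scene2.npy')
    for c,f in chs.items():
        try: print('held',c,fit(S,.5142,.2066,.2183-.0804,lowsides,ch=f))
        except Exception as e: print(e)
    im=np.clip(S,0,255).astype(np.uint8)[:,:,::-1].copy()
    c=proj(n,[.515,.204,.15])[0].astype(int)
    k=8;cr=cv2.resize(im[c[1]-35:c[1]+40,c[0]-35:c[0]+35],None,fx=k,fy=k,interpolation=cv2.INTER_CUBIC)
    h=(outline(.5142,.2066,.1379)-[c[0]-35,c[1]-35]+.5)*k
    cv2.polylines(cr,[h.astype(np.int32)],True,(255,255,0),1)
    cv2.imwrite('pics/fit.png',cr)
E
python3 f4.py
```

```text
before chroma [ 4.6848e+02 -1.8149e+02 -3.4000e-01  6.0000e-02  8.3000e+01]
before RB [ 4.6041e+02 -1.8100e+02 -1.3100e+00  1.0000e-01  3.1000e+01]
before -B [ 4.6941e+02 -1.8024e+02  2.9000e-01  1.9000e-01  9.8000e+01]
held chroma [ 5.1320e+02  2.0467e+02 -1.9000e-01  1.2000e-01  7.9000e+01]
held RB [ 5.1345e+02  2.0379e+02 -2.5000e-01  2.0000e-01  6.7000e+01]
held -B [5.1268e+02 2.0589e+02 7.0000e-02 1.3000e-01 6.1000e+01]
```

View pics/fit.png

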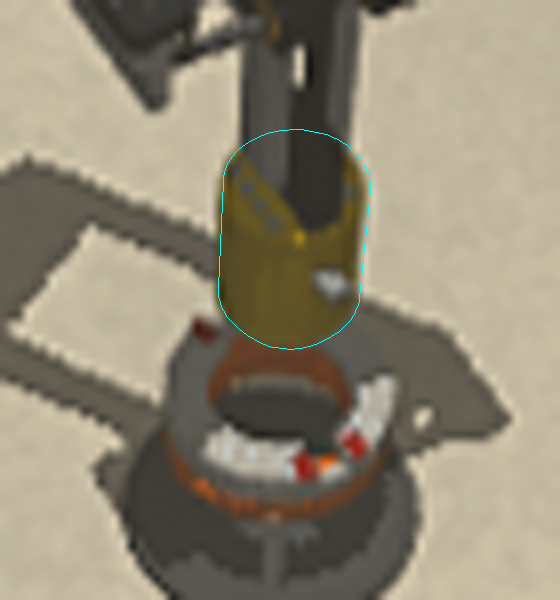

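Both estimates agree to about 1 mm. I'll go to just above the mouth at (0.515, 0.2048), then check again at close range.

```bash
python3 plan.py .515 .2048 .171 165.3
```

```text
t 7.6 p [0.5149 0.2032 0.2195] rpy [-3.1412e+00 -1.6000e-03  2.8830e+00] j6 -1.039 F [-0.22  0.67 -2.46] M [ 0.062 -0.147 -0.01 ] w 0.014
dpos [0.0002 0.0016 0.0485] turn [-0.0004 -0.0016 -0.002 ]
```

Call:
{"fn": "move_arm", "kwargs": {
  "increments": [
    {"delta_pos":[0,0.001,0.012],"turn":[0,-0.0016,-0.002],"jaw":1},
    {"delta_pos":[0,0.0014,0.025],"turn":[0,-0.0016,-0.002],"jaw":1},
    {"delta_pos":[0,0.0014,0.037],"turn":[0,-0.0016,-0.002],"jaw":1},
    {"delta_pos":[0,0.0014,0.0485],"turn":[0,-0.0016,-0.002],"jaw":1},
    {"delta_pos":[0,0.0014,0.0485],"turn":[0,-0.0016,-0.002],"jaw":1}
  ]
}}

```text
time: 8.1
tool_pos: [0.5136, 0.2041, 0.1677]
ee_rot: [-3.138, -0.005, 2.885]
wrist_force: [-1.5, 0.1, -4.0]
width: 0.0138
```

```bash
python3 plan.py .515 .2045 .171 165.3
```

```text
t 8.1 p [0.5136 0.2041 0.1677] rpy [-3.1383 -0.0049  2.8849] j6 -1.038 F [-1.5   0.1  -3.99] M [ 0.019 -0.171 -0.006] w 0.0138
dpos [-0.0012  0.0008 -0.0033] turn [-0.0033 -0.0049 -0.0002]
```

Call:
{"fn": "move_arm", "kwargs": {
  "increments": [
    {"delta_pos":[-0.001,0.0008,-0.003],"turn":[-0.003,-0.005,0],"jaw":1},
    {"delta_pos":[-0.001,0.0008,-0.003],"turn":[-0.003,-0.005,0],"jaw":1},
    {"delta_pos":[-0.001,0.0008,-0.003],"turn":[-0.003,-0.005,0],"jaw":1}
  ]
}}

```text
time: 8.4
tool_pos: [0.5152, 0.2048, 0.1716]
ee_rot: [3.141, 0.002, 2.885]
wrist_force: [0.3, -0.1, -3.3]
width: 0.0139
```

```bash
python3 - <<'E'
from bench import *
import numpy as np
ims=[]
for k in range(8):
    o=get_obs(); ims.append(snapshot('scene').astype(float)); print(o['time'],np.round(o['tool_pos'],4),np.round(o['ee_rot'],4),np.round(o['wrist_force'],1))
np.save('avg_scene3.npy',np.mean(ims[2:],0))
E
python3 plan.py .515 .2045 .171 165.3
python3 - <<'E'
from f4 import *
S=np.load('avg_scene3.npy')
im=np.clip(S,0,255).astype(np.uint8)[:,:,::-1].copy()
c=proj(n,[.515,.204,.12])[0].astype(int)
k=8;cr=cv2.resize(im[c[1]-35:c[1]+40,c[0]-35:c[0]+35],None,fx=k,fy=k,interpolation=cv2.INTER_CUBIC)
cv2.imwrite('pics/fit3.png',cr)
E
```

```text
8.4 [0.5152 0.2048 0.1716] [3.141e+00 1.600e-03 2.885e+00] [ 0.3 -0.1 -3.3]
8.45 [0.5152 0.2047 0.1716] [3.141e+00 1.500e-03 2.885e+00] [ 0.2  0.1 -3. ]
8.5 [0.5151 0.2047 0.1714] [3.1411e+00 1.3000e-03 2.8849e+00] [-0.7 -0.1 -3.1]
8.55 [0.5151 0.2047 0.1713] [3.1413e+00 1.0000e-03 2.8849e+00] [-0.3 -0.9 -3.8]
8.6 [0.515  0.2047 0.1712] [3.1414e+00 9.0000e-04 2.8849e+00] [-0.1  0.3 -3. ]
8.65 [0.5149 0.2047 0.171 ] [3.1415e+00 6.0000e-04 2.8849e+00] [ 0.5 -0.1 -3.6]
8.7 [0.5149 0.2046 0.1709] [-3.1415e+00  4.0000e-04  2.8849e+00] [-1.1  0.1 -3.3]
8.75 [0.5148 0.2046 0.1708] [-3.1414e+00  3.0000e-04  2.8849e+00] [-0.8  1.  -3.2]
t 8.8 p [0.5148 0.2046 0.1707] rpy [-3.1414e+00  2.0000e-04  2.8848e+00] j6 -1.038 F [ 1.21 -0.62 -4.27] M [-0.003 -0.156  0.029] w 0.0137
dpos [-0.0002 -0.     -0.0003] turn [-0.0002  0.0002 -0.0002]
```

View pics/fit3.png

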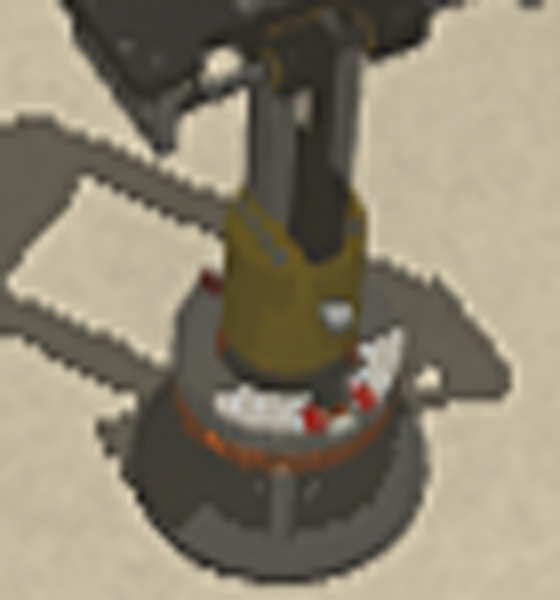

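```bash
python3 - <<'E'
from f4 import *
S=np.load('avg_scene3.npy')
for c,f in chs.items():
    for nm,sel in (('low',lambda D,N:(D[:,1]>-6)),('sides',lambda D,N:(np.abs(N[:,0])>.8))):
        print(c,nm,fit(S,.515,.2046,.171-.0804,sel,ch=f))
c=proj(n,[.515,.204,.12])[0].astype(int)
a=np.deg2rad(-14.7)
for nm,r,z in(('lug end',.04,.0906+.047),('slot dab mid',.041,.086)):
    u=proj(n,[.515+r*np.cos(a),.2046+r*np.sin(a),z])[0]; print(nm,(u-[c[0]-35,c[1]-35]+.5)*8)
# crop of lug centroid
g=S.min(2); 
u=proj(n,[.515+.04*np.cos(a),.2046+.04*np.sin(a),.1376])[0]; x,y=u.astype(int)
W=np.clip(g[y-6:y+7,x-6:x+7]-100,0,None); print(g[y-6:y+7,x-6:x+7].astype(int))
E
```

```text
chroma low [5.1400e+02 2.0581e+02 2.0000e-02 1.8000e-01 9.9000e+01]
chroma sides [5.1766e+02 2.0187e+02 5.0000e-02 2.0000e-01 8.3000e+01]
RB low [ 5.1366e+02  2.0625e+02 -0.0000e+00  1.9000e-01  9.8000e+01]
RB sides [5.1725e+02 2.0247e+02 3.0000e-02 2.2000e-01 8.0000e+01]
-B low [5.2096e+02 1.9893e+02 2.1000e-01 3.0000e-01 5.2000e+01]
-B sides [5.2167e+02 1.9794e+02 2.4000e-01 2.8000e-01 4.3000e+01]
lug end [344.32166803 329.88210811]
slot dab mid [338.27325112 412.45690533]
[[ 37  37  36  37  37  37  37  36  37  56  83  78  76]
 [ 37  37  37  38  38  38  37  36  38  65  83  80  79]
 [ 38  38  36  37  34  33  37  33  39  71  84  81  80]
 [ 39  37  35  37  46  62  60  35  35  70  83  81  80]
 [ 37  37  36  50 105 137 138 127  32  76  83  81  80]
 [ 38  38  35  44  96 153 156 132  52  81  82  80  79]
 [ 38  37  36  35  57 112 118  89  53  83  80  79  75]
 [ 38  38  38  36  40  63  66  45  45  82  76  70  88]
 [ 38  38  39  38  37  40  38  31  42  74  81 143 147]
 [ 39  40  39  39  38  37  37  34  70 175 176 163 163]
 [ 38  38  39  38  38  38  43  37  56 141 181 159 161]
 [ 38  39  38  39  44  50  48  45  51  84 163 158 159]
 [ 41  44  43  50  52  52  53  64  94 179 165 174 158]]
```

Lateral agreement is within 0.5 mm and the lug lines up with the slot. Descending slowly with force checks.

Call:
{"fn": "move_arm", "kwargs": {
  "increments": [
    {"delta_pos":[0,0,0.003],"turn":[0,0,0],"jaw":1},
    {"delta_pos":[0,0,0.006],"turn":[0,0,0],"jaw":1},
    {"delta_pos":[0,0,0.009],"turn":[0,0,0],"jaw":1},
    {"delta_pos":[0,0,0.011],"turn":[0,0,0],"jaw":1}
  ]
}}

```text
time: 9.2
tool_pos: [0.5145, 0.2045, 0.1591]
ee_rot: [-3.141, -0.001, 2.885]
wrist_force: [0.1, -0.5, -3.8]
width: 0.0139
```

```bash
python3 plan.py .515 .2045 .157 165.3
```

```text
t 9.2 p [0.5145 0.2045 0.1591] rpy [-3.1409e+00 -6.0000e-04  2.8849e+00] j6 -1.038 F [ 0.13 -0.52 -3.78] M [ 0.049 -0.131 -0.028] w 0.0139
dpos [-0.0004  0.0001  0.0021] turn [-0.0007 -0.0006 -0.0001]
```

Call:
{"fn": "move_arm", "kwargs": {
  "increments": [
    {"delta_pos":[-0.0002,0,0.0015],"turn":[-0.0007,-0.0006,0],"jaw":1},
    {"delta_pos":[-0.0003,0,0.003],"turn":[-0.0007,-0.0006,0],"jaw":1},
    {"delta_pos":[-0.0003,0,0.0045],"turn":[-0.0007,-0.0006,0],"jaw":1},
    {"delta_pos":[-0.0003,0,0.005],"turn":[-0.0007,-0.0006,0],"jaw":1}
  ]
}}

```text
time: 9.6
tool_pos: [0.5148, 0.2044, 0.1539]
ee_rot: [-3.141, -0.0, 2.885]
wrist_force: [1.1, 1.0, -2.7]
width: 0.0137
```

```bash
python3 plan.py .515 .2045 .147 165.3
```

```text
t 9.6 p [0.5148 0.2044 0.1539] rpy [-3.1415e+00 -2.0000e-04  2.8848e+00] j6 -1.038 F [ 1.13  1.02 -2.71] M [ 0.066 -0.106 -0.031] w 0.0137
dpos [-0.0002  0.0002  0.0069] turn [-0.0001 -0.0002 -0.0002]
```

Call:
{"fn": "move_arm", "kwargs": {
  "increments": [
    {"delta_pos":[0,0,0.002],"turn":[0,0,0],"jaw":1},
    {"delta_pos":[0,0,0.004],"turn":[0,0,0],"jaw":1},
    {"delta_pos":[0,0,0.006],"turn":[0,0,0],"jaw":1},
    {"delta_pos":[0,0,0.008],"turn":[0,0,0],"jaw":1},
    {"delta_pos":[0,0,0.01],"turn":[0,0,0],"jaw":1}
  ]
}}

```text
time: 10.1
tool_pos: [0.5147, 0.2044, 0.1437]
ee_rot: [-3.141, -0.0, 2.885]
wrist_force: [-0.0, 0.4, -3.6]
width: 0.0137
```

```bash
python3 plan.py .515 .2045 .13 165.3
```

```text
t 10.1 p [0.5147 0.2044 0.1437] rpy [-3.1414e+00 -3.0000e-04  2.8849e+00] j6 -1.038 F [-0.01  0.43 -3.58] M [ 0.063 -0.166 -0.019] w 0.0137
dpos [-0.0002  0.0002  0.0137] turn [-0.0002 -0.0003 -0.0002]
```

Call:
{"fn": "move_arm", "kwargs": {
  "increments": [
    {"delta_pos":[0,0,0.003],"turn":[0,0,0],"jaw":1},
    {"delta_pos":[0,0,0.006],"turn":[0,0,0],"jaw":1},
    {"delta_pos":[0,0,0.009],"turn":[0,0,0],"jaw":1},
    {"delta_pos":[0,0,0.0125],"turn":[0,0,0],"jaw":1},
    {"delta_pos":[0,0,0.016],"turn":[0,0,0],"jaw":1}
  ]
}}

```text
time: 10.6
tool_pos: [0.5147, 0.2044, 0.1274]
ee_rot: [-3.141, -0.0, 2.885]
wrist_force: [0.0, 0.3, -3.7]
width: 0.0141
```

```bash
python3 plan.py .515 .2045 .124 165.3; python3 - <<'E'
from bench import *
import numpy as np,cv2
from h import proj
n='scene'
S=np.mean([snapshot(n).astype(float) for _ in range(4)],0)
c=proj(n,[.515,.204,.09])[0].astype(int)
cv2.imwrite('pics/in4.png',cv2.resize(S.astype(np.uint8)[c[1]-35:c[1]+35,c[0]-35:c[0]+35,::-1],None,fx=8,fy=8,interpolation=cv2.INTER_CUBIC))
E
```

```text
t 10.6 p [0.5147 0.2044 0.1274] rpy [-3.1415e+00 -3.0000e-04  2.8849e+00] j6 -1.038 F [ 0.02  0.33 -3.68] M [ 0.042 -0.139 -0.007] w 0.0141
dpos [-0.0003  0.0001  0.0034] turn [-0.0001 -0.0003 -0.0001]
```

View pics/in4.png

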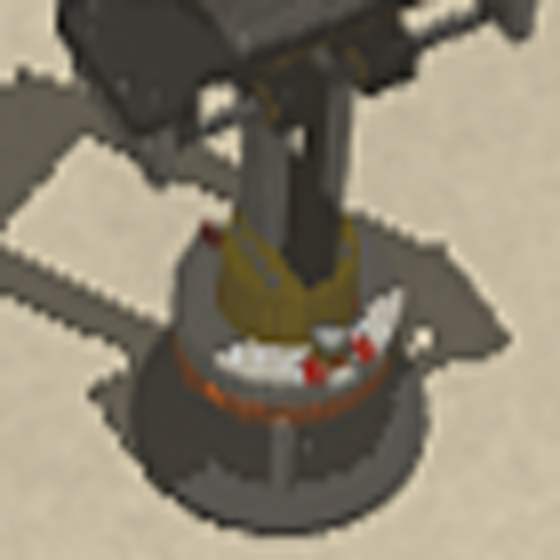

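The lug sits at about (330,342) between the red dabs (315,372) and (363,350), lined up with the slot, with maybe 1 mm tangential error. Feeling down in small steps.

Call:
{"fn": "move_arm", "kwargs": {
  "increments": [
    {"delta_pos":[0,0,0.001],"turn":[0,0,0],"jaw":1},
    {"delta_pos":[0,0,0.002],"turn":[0,0,0],"jaw":1},
    {"delta_pos":[0,0,0.003],"turn":[0,0,0],"jaw":1},
    {"delta_pos":[0,0,0.004],"turn":[0,0,0],"jaw":1},
    {"delta_pos":[0,0,0.005],"turn":[0,0,0],"jaw":1}
  ]
}}

```text
time: 11.3
tool_pos: [0.5147, 0.2044, 0.1225]
ee_rot: [-3.141, -0.0, 2.885]
wrist_force: [0.3, -0.0, -3.1]
width: 0.0139
```

```bash
python3 plan.py .515 .2045 .12 165.3
```

```text
t 11.3 p [0.5147 0.2044 0.1225] rpy [-3.1413e+00 -5.0000e-04  2.8849e+00] j6 -1.038 F [ 0.27 -0.01 -3.12] M [ 0.056 -0.085  0.04 ] w 0.0139
dpos [-0.0003  0.0002  0.0025] turn [-0.0002 -0.0005 -0.0002]
```

Call:
{"fn": "move_arm", "kwargs": {
  "increments": [
    {"delta_pos":[0,0,0.0005],"turn":[0,0,0],"jaw":1},
    {"delta_pos":[0,0,0.001],"turn":[0,0,0],"jaw":1},
    {"delta_pos":[0,0,0.0015],"turn":[0,0,0],"jaw":1}
  ]
}}

```text
time: 11.6
tool_pos: [0.5147, 0.2044, 0.1209]
ee_rot: [-3.141, -0.0, 2.885]
wrist_force: [-0.6, 0.3, -3.6]
width: 0.014
```

```bash
python3 plan.py
```

```text
t 11.6 p [0.5147 0.2044 0.1209] rpy [-3.1413e+00 -4.0000e-04  2.8849e+00] j6 -1.038 F [-0.56  0.3  -3.62] M [ 0.017 -0.151  0.055] w 0.014
```

Lugs are past the flange top without contact. Going on down.

Call:
{"fn": "move_arm", "kwargs": {
  "increments": [
    {"delta_pos":[0,0,0.0015],"turn":[0,0,0],"jaw":1},
    {"delta_pos":[0,0,0.003],"turn":[0,0,0],"jaw":1},
    {"delta_pos":[0,0,0.0045],"turn":[0,0,0],"jaw":1},
    {"delta_pos":[0,0,0.006],"turn":[0,0,0],"jaw":1}
  ]
}}

```text
time: 12.0
tool_pos: [0.5147, 0.2044, 0.1148]
ee_rot: [-3.141, -0.0, 2.885]
wrist_force: [0.6, -0.4, -4.8]
width: 0.0142
```

```bash
python3 plan.py
```

```text
t 12.0 p [0.5147 0.2044 0.1148] rpy [-3.1413e+00 -5.0000e-04  2.8849e+00] j6 -1.038 F [ 0.57 -0.35 -4.77] M [ 0.006 -0.173 -0.018] w 0.0142
```

Call:
{"fn": "move_arm", "kwargs": {
  "increments": [
    {"delta_pos":[0,0,0.0015],"turn":[0,0,0],"jaw":1},
    {"delta_pos":[0,0,0.003],"turn":[0,0,0],"jaw":1},
    {"delta_pos":[0,0,0.0045],"turn":[0,0,0],"jaw":1},
    {"delta_pos":[0,0,0.0055],"turn":[0,0,0],"jaw":1},
    {"delta_pos":[0,0,0.0063],"turn":[0,0,0],"jaw":1}
  ]
}}

```text
time: 12.5
tool_pos: [0.5146, 0.2044, 0.1083]
ee_rot: [-3.141, -0.001, 2.885]
wrist_force: [0.1, 0.2, -3.4]
width: 0.0139
```

```bash
python3 plan.py; python3 - <<'E'
from bench import *
import numpy as np,cv2
from h import proj
n='scene'
S=np.mean([snapshot(n).astype(float) for _ in range(4)],0)
c=proj(n,[.515,.204,.09])[0].astype(int)
cv2.imwrite('pics/in5.png',cv2.resize(S.astype(np.uint8)[c[1]-35:c[1]+35,c[0]-35:c[0]+35,::-1],None,fx=8,fy=8,interpolation=cv2.INTER_CUBIC))
for k in range(3): print(np.round(get_obs()['wrist_force'],2)); snapshot(n)
E
```

```text
t 12.5 p [0.5146 0.2044 0.1083] rpy [-3.1412e+00 -6.0000e-04  2.8849e+00] j6 -1.038 F [ 0.1   0.19 -3.41] M [-0.002 -0.123  0.009] w 0.0139
[ 0.53 -0.4  -4.61]
[-0.84 -0.09 -4.67]
[-0.69  0.01 -2.69]
```

View pics/in5.png

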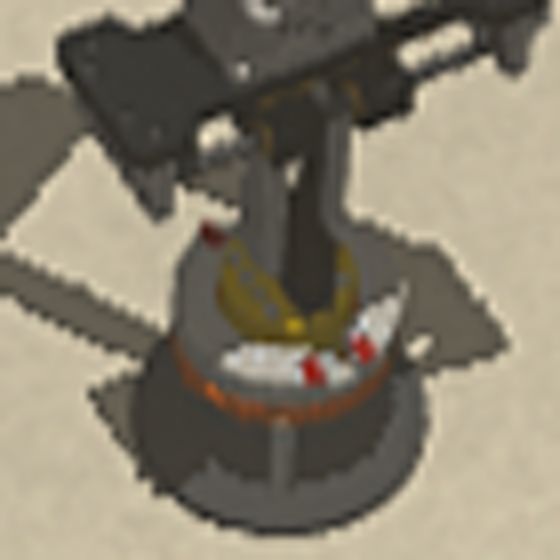

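Lugs are below the flange and free (wrist force equals the weight only). Twisting clockwise (+z of the tool), floating in the channel.

Call:
{"fn": "move_arm", "kwargs": {
  "increments": [
    {"delta_pos":[0,0,0],"turn":[0,0,0.04],"jaw":1},
    {"delta_pos":[0,0,0],"turn":[0,0,0.08],"jaw":1},
    {"delta_pos":[0,0,0],"turn":[0,0,0.12],"jaw":1},
    {"delta_pos":[0,0,0],"turn":[0,0,0.16],"jaw":1},
    {"delta_pos":[0,0,0],"turn":[0,0,0.2],"jaw":1}
  ]
}}

```text
time: 13.35
tool_pos: [0.5148, 0.2044, 0.1087]
ee_rot: [-3.141, -0.0, 2.683]
wrist_force: [-0.6, -0.2, -3.6]
width: 0.014
```

```bash
python3 plan.py .5147 .2044 .1084 140
```

```text
t 13.35 p [0.5148 0.2044 0.1087] rpy [-3.1414e+00 -2.0000e-04  2.6832e+00] j6 -0.837 F [-0.55 -0.18 -3.58] M [ 0.033 -0.076 -0.002] w 0.014
dpos [ 0.0001 -0.      0.0003] turn [-2.000e-04 -2.000e-04  2.397e-01]
```

Call:
{"fn": "move_arm", "kwargs": {
  "increments": [
    {"delta_pos":[0,0,0],"turn":[0,0,0.04],"jaw":1},
    {"delta_pos":[0,0,0],"turn":[0,0,0.08],"jaw":1},
    {"delta_pos":[0,0,0],"turn":[0,0,0.12],"jaw":1},
    {"delta_pos":[0,0,0],"turn":[0,0,0.16],"jaw":1},
    {"delta_pos":[0,0,0.0002],"turn":[0,0,0.2],"jaw":1}
  ]
}}

```text
time: 13.85
tool_pos: [0.5148, 0.2044, 0.1086]
ee_rot: [-3.142, -0.0, 2.482]
wrist_force: [0.1, 0.4, -3.8]
width: 0.0137
```

```bash
python3 plan.py .5147 .2044 .1084 140
```

```text
t 13.85 p [0.5148 0.2044 0.1086] rpy [-3.1415e+00 -1.0000e-04  2.4815e+00] j6 -0.635 F [ 0.11  0.45 -3.79] M [ 0.078 -0.095 -0.038] w 0.0137
dpos [ 0.0001 -0.0001  0.0002] turn [-0.0001 -0.0001  0.0381]
```

Call:
{"fn": "move_arm", "kwargs": {
  "increments": [
    {"delta_pos":[0,0,0],"turn":[0,0,0.03],"jaw":1},
    {"delta_pos":[0,0,0],"turn":[0,0,0.06],"jaw":1},
    {"delta_pos":[0,0,0],"turn":[0,0,0.09],"jaw":1},
    {"delta_pos":[0,0,0.0002],"turn":[0,0,0.12],"jaw":1},
    {"delta_pos":[0,0,0.0002],"turn":[0,0,0.14],"jaw":1}
  ]
}}

```text
time: 14.35
tool_pos: [0.5148, 0.2044, 0.1083]
ee_rot: [-3.142, -0.0, 2.34]
wrist_force: [0.4, 0.2, -2.8]
width: 0.0136
```

```bash
python3 plan.py
```

```text
t 14.35 p [0.5148 0.2044 0.1083] rpy [-3.1415 -0.      2.3398] j6 -0.493 F [ 0.36  0.18 -2.82] M [-0.033 -0.155 -0.002] w 0.0136
```

Call:
{"fn": "move_arm", "kwargs": {
  "increments": [
    {"delta_pos":[0,0,0],"turn":[0,0,0.015],"jaw":1},
    {"delta_pos":[0,0,0],"turn":[0,0,0.03],"jaw":1},
    {"delta_pos":[0,0,0],"turn":[0,0,0.045],"jaw":1},
    {"delta_pos":[0,0,0],"turn":[0,0,0.06],"jaw":1}
  ]
}}

```text
time: 14.75
tool_pos: [0.5148, 0.2044, 0.1084]
ee_rot: [-3.142, -0.0, 2.279]
wrist_force: [0.7, -0.8, -3.1]
width: 0.0138
```

```bash
python3 plan.py
```

```text
t 14.75 p [0.5148 0.2044 0.1084] rpy [-3.1415 -0.      2.2786] j6 -0.432 F [ 0.7  -0.75 -3.1 ] M [-0.042 -0.101 -0.003] w 0.0138
```

Call:
{"fn": "move_arm", "kwargs": {
  "increments": [
    {"delta_pos":[0,0,0],"turn":[0,0,0.015],"jaw":1},
    {"delta_pos":[0,0,0],"turn":[0,0,0.03],"jaw":1}
  ]
}}

```text
time: 14.95
tool_pos: [0.5148, 0.2044, 0.1083]
ee_rot: [-3.141, -0.0, 2.247]
wrist_force: [0.1, -0.5, -4.3]
width: 0.0141
```

```bash
python3 plan.py
```

```text
t 14.95 p [0.5148 0.2044 0.1083] rpy [-3.1415e+00 -1.0000e-04  2.2474e+00] j6 -0.401 F [ 0.12 -0.47 -4.26] M [-0.013 -0.104  0.014] w 0.0141
```

Call:
{"fn": "move_arm", "kwargs": {
  "increments": [
    {"delta_pos":[0,0,0],"turn":[0,0,0.015],"jaw":1},
    {"delta_pos":[0,0,0],"turn":[0,0,0.03],"jaw":1},
    {"delta_pos":[0,0,0],"turn":[0,0,0.04],"jaw":1}
  ]
}}

```text
time: 15.25
tool_pos: [0.5148, 0.2044, 0.1083]
ee_rot: [-3.141, -0.0, 2.206]
wrist_force: [-0.1, -1.0, -4.1]
width: 0.0138
```

```bash
python3 plan.py
```

```text
t 15.25 p [0.5148 0.2044 0.1083] rpy [-3.1415e+00 -1.0000e-04  2.2064e+00] j6 -0.36 F [-0.1  -0.98 -4.13] M [-0.02  -0.111  0.012] w 0.0138
```

Call:
{"fn": "move_arm", "kwargs": {
  "increments": [
    {"delta_pos":[0,0,0],"turn":[0,0,0.015],"jaw":1},
    {"delta_pos":[0,0,0],"turn":[0,0,0.03],"jaw":1},
    {"delta_pos":[0,0,0],"turn":[0,0,0.04],"jaw":1}
  ]
}}

```text
time: 15.55
tool_pos: [0.5148, 0.2044, 0.1083]
ee_rot: [-3.142, -0.0, 2.165]
wrist_force: [0.3, -1.1, -3.8]
width: 0.0139
```

```bash
python3 plan.py
```

```text
t 15.55 p [0.5148 0.2044 0.1083] rpy [-3.1415e+00 -1.0000e-04  2.1654e+00] j6 -0.319 F [ 0.33 -1.07 -3.83] M [-0.036 -0.119  0.02 ] w 0.0139
```

Call:
{"fn": "move_arm", "kwargs": {
  "increments": [
    {"delta_pos":[0,0,0],"turn":[0,0,0.015],"jaw":1},
    {"delta_pos":[0,0,0],"turn":[0,0,0.03],"jaw":1},
    {"delta_pos":[0,0,0],"turn":[0,0,0.04],"jaw":1}
  ]
}}

```text
time: 15.85
tool_pos: [0.5148, 0.2044, 0.1084]
ee_rot: [-3.141, -0.0, 2.124]
wrist_force: [0.2, 0.1, -2.2]
width: 0.0135
```

```bash
python3 plan.py
```

```text
t 15.85 p [0.5148 0.2044 0.1084] rpy [-3.1415 -0.      2.1244] j6 -0.278 F [ 0.22  0.14 -2.18] M [ 0.03  -0.087  0.028] w 0.0135
```

Call:
{"fn": "move_arm", "kwargs": {
  "increments": [
    {"delta_pos":[0,0,0],"turn":[0,0,0.015],"jaw":1},
    {"delta_pos":[0,0,0],"turn":[0,0,0.03],"jaw":1},
    {"delta_pos":[0,0,0],"turn":[0,0,0.04],"jaw":1}
  ]
}}

```text
time: 16.15
tool_pos: [0.5148, 0.2044, 0.1083]
ee_rot: [-3.141, -0.0, 2.083]
wrist_force: [-0.0, -0.4, -2.9]
width: 0.0139
```

```bash
python3 plan.py
```

```text
t 16.15 p [0.5148 0.2044 0.1083] rpy [-3.1415e+00 -1.0000e-04  2.0833e+00] j6 -0.237 F [-0.   -0.37 -2.95] M [-0.014 -0.15   0.023] w 0.0139
```

Call:
{"fn": "move_arm", "kwargs": {
  "increments": [
    {"delta_pos":[0,0,0],"turn":[0,0,0.015],"jaw":1},
    {"delta_pos":[0,0,0],"turn":[0,0,0.03],"jaw":1},
    {"delta_pos":[0,0,0],"turn":[0,0,0.04],"jaw":1}
  ]
}}

```text
time: 16.45
tool_pos: [0.5148, 0.2044, 0.1083]
ee_rot: [-3.141, -0.0, 2.042]
wrist_force: [-0.4, -0.5, -3.4]
width: 0.0137
```

```bash
python3 plan.py
```

```text
t 16.45 p [0.5148 0.2044 0.1083] rpy [-3.1415 -0.      2.0424] j6 -0.196 F [-0.38 -0.53 -3.45] M [-0.049 -0.079 -0.002] w 0.0137
```

Call:
{"fn": "move_arm", "kwargs": {
  "increments": [
    {"delta_pos":[0,0,0],"turn":[0,0,0.015],"jaw":1},
    {"delta_pos":[0,0,0],"turn":[0,0,0.03],"jaw":1},
    {"delta_pos":[0,0,0],"turn":[0,0,0.04],"jaw":1}
  ]
}}

```text
time: 16.75
tool_pos: [0.5148, 0.2044, 0.1083]
ee_rot: [-3.141, -0.0, 2.001]
wrist_force: [0.1, -1.3, -3.4]
width: 0.014
```

```bash
python3 plan.py
```

```text
t 16.75 p [0.5148 0.2044 0.1083] rpy [-3.1415 -0.      2.0015] j6 -0.155 F [ 0.12 -1.33 -3.44] M [-0.047 -0.077 -0.026] w 0.014
```

Call:
{"fn": "move_arm", "kwargs": {
  "increments": [
    {"delta_pos":[0,0,0],"turn":[0,0,0.015],"jaw":1},
    {"delta_pos":[0,0,0],"turn":[0,0,0.03],"jaw":1},
    {"delta_pos":[0,0,0],"turn":[0,0,0.04],"jaw":1}
  ]
}}

```text
time: 17.05
tool_pos: [0.5148, 0.2044, 0.1084]
ee_rot: [-3.142, -0.0, 1.96]
wrist_force: [-0.0, 0.0, -3.0]
width: 0.0139
```

```bash
python3 plan.py
```

```text
t 17.05 p [0.5148 0.2044 0.1084] rpy [-3.1415e+00 -1.0000e-04  1.9604e+00] j6 -0.114 F [-0.03  0.01 -3.05] M [-0.069 -0.076  0.016] w 0.0139
```

Call:
{"fn": "move_arm", "kwargs": {
  "increments": [
    {"delta_pos":[0,0,0],"turn":[0,0,0.015],"jaw":1},
    {"delta_pos":[0,0,0],"turn":[0,0,0.03],"jaw":1},
    {"delta_pos":[0,0,0],"turn":[0,0,0.04],"jaw":1}
  ]
}}

```text
time: 17.35
tool_pos: [0.5148, 0.2044, 0.1084]
ee_rot: [-3.142, -0.0, 1.919]
wrist_force: [-0.0, 0.5, -3.0]
width: 0.014
```

```bash
python3 plan.py
```

```text
t 17.35 p [0.5148 0.2044 0.1084] rpy [-3.1416 -0.      1.9194] j6 -0.073 F [-0.03  0.54 -3.02] M [-0.035 -0.133  0.012] w 0.014
```

Call:
{"fn": "move_arm", "kwargs": {
  "increments": [
    {"delta_pos":[0,0,0],"turn":[0,0,0.015],"jaw":1},
    {"delta_pos":[0,0,0],"turn":[0,0,0.03],"jaw":1},
    {"delta_pos":[0,0,0],"turn":[0,0,0.04],"jaw":1}
  ]
}}

```text
time: 17.65
tool_pos: [0.5148, 0.2044, 0.1084]
ee_rot: [-3.142, -0.0, 1.878]
wrist_force: [0.2, 0.2, -3.3]
width: 0.0139
```

```bash
python3 plan.py
```

```text
t 17.65 p [0.5148 0.2044 0.1084] rpy [-3.1415 -0.      1.8785] j6 -0.032 F [ 0.15  0.24 -3.31] M [-0.04  -0.112  0.018] w 0.0139
```

Call:
{"fn": "move_arm", "kwargs": {
  "increments": [
    {"delta_pos":[0,0,0],"turn":[0,0,0.015],"jaw":1},
    {"delta_pos":[0,0,0],"turn":[0,0,0.03],"jaw":1},
    {"delta_pos":[0,0,0],"turn":[0,0,0.04],"jaw":1}
  ]
}}

```text
time: 17.95
tool_pos: [0.5148, 0.2044, 0.1084]
ee_rot: [-3.142, -0.0, 1.837]
wrist_force: [-0.7, -0.3, -3.6]
width: 0.0143
```

```bash
python3 plan.py
```

```text
t 17.95 p [0.5148 0.2044 0.1084] rpy [-3.1415 -0.      1.8375] j6 0.009 F [-0.74 -0.33 -3.64] M [-0.011 -0.089  0.023] w 0.0143
```

Call:
{"fn": "move_arm", "kwargs": {
  "increments": [
    {"delta_pos":[0,0,0],"turn":[0,0,0.015],"jaw":1},
    {"delta_pos":[0,0,0],"turn":[0,0,0.03],"jaw":1},
    {"delta_pos":[0,0,0],"turn":[0,0,0.04],"jaw":1}
  ]
}}

```text
time: 18.25
tool_pos: [0.5148, 0.2044, 0.1083]
ee_rot: [-3.142, 0.0, 1.796]
wrist_force: [0.2, 0.8, -3.0]
width: 0.0136
```

```bash
python3 plan.py
```

```text
t 18.25 p [0.5148 0.2044 0.1083] rpy [-3.1415  0.      1.7964] j6 0.05 F [ 0.23  0.79 -2.96] M [-0.018 -0.076 -0.052] w 0.0136
```

Call:
{"fn": "move_arm", "kwargs": {
  "increments": [
    {"delta_pos":[0,0,0],"turn":[0,0,0.015],"jaw":1},
    {"delta_pos":[0,0,0],"turn":[0,0,0.03],"jaw":1},
    {"delta_pos":[0,0,0],"turn":[0,0,0.04],"jaw":1}
  ]
}}

```text
time: 18.55
tool_pos: [0.5148, 0.2044, 0.1083]
ee_rot: [-3.142, 0.0, 1.755]
wrist_force: [0.1, 0.3, -4.3]
width: 0.0137
```

```bash
python3 plan.py
```

```text
t 18.55 p [0.5148 0.2044 0.1083] rpy [-3.1415  0.      1.7554] j6 0.091 F [ 0.13  0.3  -4.32] M [-0.028 -0.145 -0.005] w 0.0137
```

Call:
{"fn": "move_arm", "kwargs": {
  "increments": [
    {"delta_pos":[0,0,0],"turn":[0,0,0.015],"jaw":1},
    {"delta_pos":[0,0,0],"turn":[0,0,0.03],"jaw":1},
    {"delta_pos":[0,0,0],"turn":[0,0,0.04],"jaw":1}
  ]
}}

```text
time: 18.85
tool_pos: [0.5148, 0.2044, 0.1083]
ee_rot: [-3.142, -0.0, 1.714]
wrist_force: [-0.4, -0.2, -3.4]
width: 0.0141
```

```bash
python3 plan.py; cat > snap.py <<'E'
import sys
from bench import *
import numpy as np,cv2
from h import proj
n='scene'
S=np.mean([snapshot(n).astype(float) for _ in range(4)],0)
np.save(sys.argv[1]+'.npy',S)
c=proj(n,[.515,.204,.09])[0].astype(int)
cv2.imwrite('pics/'+sys.argv[1]+'.png',cv2.resize(S.astype(np.uint8)[c[1]-35:c[1]+35,c[0]-35:c[0]+35,::-1],None,fx=8,fy=8,interpolation=cv2.INTER_CUBIC))
E
python3 snap.py in6
```

```text
t 18.85 p [0.5148 0.2044 0.1083] rpy [-3.1415 -0.      1.7145] j6 0.132 F [-0.36 -0.25 -3.41] M [-0.048 -0.138 -0.015] w 0.0141
```

View pics/in6.png

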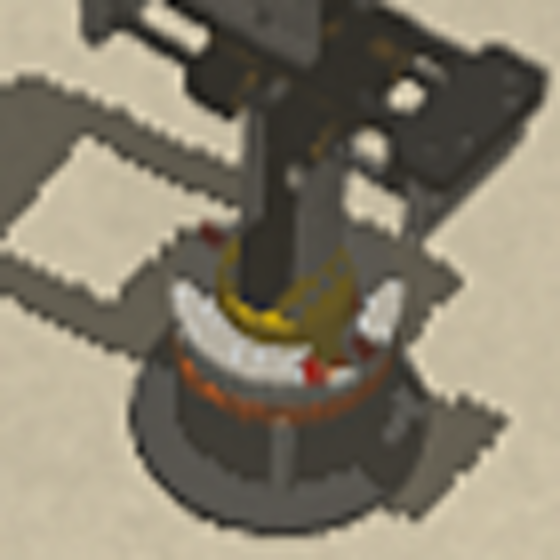

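The caddy has turned with the tool and stays centred. No stop yet at 67°; going on.

Call:
{"fn": "move_arm", "kwargs": {
  "increments": [
    {"delta_pos":[0,0,0],"turn":[0,0,0.015],"jaw":1},
    {"delta_pos":[0,0,0],"turn":[0,0,0.03],"jaw":1},
    {"delta_pos":[0,0,0],"turn":[0,0,0.04],"jaw":1}
  ]
}}

```text
time: 19.35
tool_pos: [0.515, 0.2044, 0.1084]
ee_rot: [3.141, 0.0, 1.675]
wrist_force: [0.3, 0.3, -3.2]
width: 0.0137
```

```bash
python3 plan.py
```

```text
t 19.35 p [0.515  0.2044 0.1084] rpy [3.1411 0.     1.6745] j6 0.172 F [ 0.35  0.34 -3.19] M [-0.013 -0.325  0.056] w 0.0137
```

```bash
python3 - <<'E'
from bench import *
import numpy as np
for k in range(5):
    snapshot('scene');o=get_obs(); print(np.round(o['tool_pos'],4),np.round(o['ee_rot'],4),np.round(o['wrist_force'],1),np.round(o['wrist_torque'],3))
E
```

```text
[0.5151 0.2044 0.1084] [3.141  0.     1.6744] [ 0.4 -0.7 -3.4] [ 0.011 -0.233  0.057]
[0.515  0.2044 0.1084] [3.1411 0.     1.6751] [ 1.4 -0.8 -4. ] [-0.058 -0.258  0.031]
[0.515  0.2044 0.1084] [3.1411 0.     1.6754] [ 0.5 -0.4 -3.8] [-0.025 -0.238  0.009]
[0.515  0.2044 0.1084] [3.1412e+00 1.0000e-04 1.6754e+00] [ 1.1 -0.  -3.7] [ 0.004 -0.307  0.055]
[0.515  0.2044 0.1084] [3.1412 0.     1.6755] [ 0.5  0.9 -3.4] [-0.032 -0.239  0.035]
```

Contact signs at about 69°: My shifted by −0.15 N·m, Mz is positive, and yaw is yielding. I'll nudge a little further to confirm it's the stop.

Call:
{"fn": "move_arm", "kwargs": {
  "increments": [
    {"delta_pos":[0,0,0],"turn":[0,0,0.008],"jaw":1},
    {"delta_pos":[0,0,0],"turn":[0,0,0.016],"jaw":1}
  ]
}}

```text
time: 19.8
tool_pos: [0.5155, 0.2044, 0.1084]
ee_rot: [3.14, 0.0, 1.659]
wrist_force: [2.5, -0.1, -4.2]
width: 0.0141
```

```bash
python3 - <<'E'
from bench import *
import numpy as np
for k in range(4):
    o=get_obs(); print(np.round(o['tool_pos'],4),np.round(o['ee_rot'],4),np.round(o['wrist_force'],1),np.round(o['wrist_torque'],3));snapshot('scene')
E
```

```text
[0.5155 0.2044 0.1084] [3.1401e+00 1.0000e-04 1.6589e+00] [ 2.5 -0.1 -4.2] [-0.031 -0.637  0.035]
[0.5155 0.2044 0.1084] [3.1400e+00 1.0000e-04 1.6587e+00] [ 1.4  0.6 -4.9] [-0.028 -0.547  0.149]
[0.5155 0.2044 0.1084] [3.1401e+00 1.0000e-04 1.6593e+00] [ 2.1 -0.2 -3.9] [ 0.006 -0.604  0.097]
[0.5155 0.2044 0.1084] [3.1402e+00 1.0000e-04 1.6594e+00] [ 2.3 -0.2 -5. ] [ 0.018 -0.65   0.126]
```

The stop is confirmed at about 70° (forces about 2 N). The −y lug touched first. I'll ease 0.5 mm toward +x (tool +y) to relieve it, then lower.

Call:
{"fn": "move_arm", "kwargs": {
  "increments": [
    {"delta_pos":[0,0.0003,0],"turn":[0,0,0],"jaw":1},
    {"delta_pos":[0,0.0005,0],"turn":[0,0,0],"jaw":1},
    {"delta_pos":[0,0.0005,0],"turn":[0,0,0],"jaw":1}
  ]
}}

```text
time: 20.3
tool_pos: [0.5156, 0.2045, 0.1084]
ee_rot: [3.141, 0.0, 1.66]
wrist_force: [1.8, -0.1, -4.5]
width: 0.0137
```

```bash
python3 - <<'E'
from bench import *
import numpy as np
for k in range(4):
    o=get_obs(); print(np.round(o['tool_pos'],4),np.round(o['ee_rot'],4),np.round(o['wrist_force'],1),np.round(o['wrist_torque'],3));snapshot('scene')
E
```

```text
[0.5156 0.2045 0.1084] [3.1411e+00 1.0000e-04 1.6595e+00] [ 1.8 -0.1 -4.5] [-0.051 -0.264  0.053]
[0.5156 0.2044 0.1084] [3.1409e+00 1.0000e-04 1.6595e+00] [ 0.7  0.3 -3.6] [-0.006 -0.217  0.075]
[0.5156 0.2044 0.1084] [3.1409e+00 1.0000e-04 1.6595e+00] [-0.4  0.4 -3.6] [-0.062 -0.182  0.049]
[0.5156 0.2044 0.1084] [3.1409e+00 1.0000e-04 1.6595e+00] [ 0.6 -1.5 -2.9] [-0.049 -0.215  0.055]
```

Call:
{"fn": "move_arm", "kwargs": {
  "increments": [
    {"delta_pos":[0,0,0],"turn":[0,0,0.007],"jaw":1},
    {"delta_pos":[0,0,0],"turn":[0,0,0.014],"jaw":1}
  ]
}}

```text
time: 20.7
tool_pos: [0.5156, 0.2044, 0.1084]
ee_rot: [3.141, 0.0, 1.646]
wrist_force: [1.0, -0.6, -3.7]
width: 0.0138
```

```bash
python3 - <<'E'
from bench import *
import numpy as np
for k in range(3):
    o=get_obs(); print(np.round(o['tool_pos'],4),np.round(o['ee_rot'],4),np.round(o['wrist_force'],1),np.round(o['wrist_torque'],3));snapshot('scene')
E
```

```text
[0.5156 0.2044 0.1084] [3.1409e+00 2.0000e-04 1.6455e+00] [ 1.  -0.6 -3.7] [-0.076 -0.263  0.392]
[0.5156 0.2044 0.1084] [3.1409e+00 2.0000e-04 1.6454e+00] [ 1.1 -0.5 -3. ] [-0.076 -0.267  0.361]
[0.5156 0.2044 0.1084] [3.1409e+00 2.0000e-04 1.6459e+00] [ 0.5  0.1 -3.5] [-0.073 -0.317  0.347]
```

Now it's a pure couple of 0.37 N·m (about 5 N per lug), so both lugs are against the stops. Easing back slightly and lowering.

Call:
{"fn": "move_arm", "kwargs": {
  "increments": [
    {"delta_pos":[0,0,0],"turn":[0,0,-0.02],"jaw":1},
    {"delta_pos":[0,0,0],"turn":[0,0,-0.03],"jaw":1},
    {"delta_pos":[0,0,0.001],"turn":[0,0,-0.03],"jaw":1},
    {"delta_pos":[0,0,0.002],"turn":[0,0,-0.03],"jaw":1}
  ]
}}

```text
time: 21.25
tool_pos: [0.5155, 0.2044, 0.1063]
ee_rot: [3.141, 0.0, 1.676]
wrist_force: [0.1, 0.4, -3.5]
width: 0.0138
```

```bash
python3 - <<'E'
from bench import *
import numpy as np
for k in range(3):
    o=get_obs(); print(np.round(o['tool_pos'],4),np.round(o['ee_rot'],4),np.round(o['wrist_force'],1),np.round(o['wrist_torque'],3));snapshot('scene')
E
```

```text
[0.5155 0.2044 0.1063] [3.1412e+00 1.0000e-04 1.6758e+00] [ 0.1  0.4 -3.5] [ 0.002 -0.054 -0.037]
[0.5154 0.2044 0.106 ] [-3.1416e+00  2.0000e-04  1.6757e+00] [-0.7 -0.2 -4.1] [-0.081 -0.098  0.026]
[0.5154 0.2044 0.1061] [-3.1416e+00  3.0000e-04  1.6758e+00] [-0.2  0.1 -3.8] [-0.027 -0.04  -0.065]
```

Call:
{"fn": "move_arm", "kwargs": {
  "increments": [
    {"delta_pos":[0,0,0.0008],"turn":[0,0,0],"jaw":1},
    {"delta_pos":[0,0,0.0016],"turn":[0,0,0],"jaw":1},
    {"delta_pos":[0,0,0.002],"turn":[0,0,0],"jaw":1}
  ]
}}

```text
time: 21.7
tool_pos: [0.5154, 0.2044, 0.1041]
ee_rot: [3.142, 0.0, 1.676]
wrist_force: [0.9, -0.4, -4.1]
width: 0.0137
```

```bash
python3 - <<'E'
from bench import *
import numpy as np
for k in range(2):
    o=get_obs(); print(np.round(o['tool_pos'],4),np.round(o['ee_rot'],4),np.round(o['wrist_force'],1),np.round(o['wrist_torque'],3));snapshot('scene')
E
```

```text
[0.5154 0.2044 0.1041] [3.1416e+00 3.0000e-04 1.6758e+00] [ 0.9 -0.4 -4.1] [-0.024 -0.119 -0.025]
[0.5154 0.2044 0.104 ] [-3.1415e+00  3.0000e-04  1.6758e+00] [-0.6  0.1 -3.2] [-0.022 -0.123 -0.013]
```

Below ledge level with no contact, so the lugs are entering the notches.

Call:
{"fn": "move_arm", "kwargs": {
  "increments": [
    {"delta_pos":[0,0,0.0008],"turn":[0,0,0],"jaw":1},
    {"delta_pos":[0,0,0.0016],"turn":[0,0,0],"jaw":1},
    {"delta_pos":[0,0,0.0022],"turn":[0,0,0],"jaw":1},
    {"delta_pos":[0,0,0.0027],"turn":[0,0,0],"jaw":1}
  ]
}}

```text
time: 22.2
tool_pos: [0.5154, 0.2044, 0.1013]
ee_rot: [-3.142, 0.0, 1.676]
wrist_force: [0.1, -1.1, -4.0]
width: 0.0137
```

```bash
python3 - <<'E'
from bench import *
import numpy as np
for k in range(2):
    o=get_obs(); print(np.round(o['tool_pos'],4),np.round(o['ee_rot'],4),np.round(o['wrist_force'],1),np.round(o['wrist_torque'],3));snapshot('scene')
E
```

```text
[0.5154 0.2044 0.1013] [-3.1415e+00  3.0000e-04  1.6758e+00] [ 0.1 -1.1 -4. ] [-0.019 -0.114  0.026]
[0.5153 0.2043 0.1012] [-3.1413e+00  4.0000e-04  1.6758e+00] [ 0.5  0.6 -3.6] [-0.028 -0.085  0.038]
```

Underside ≈ 20.8 mm. Very small steps until the weight is taken.

Call:
{"fn": "move_arm", "kwargs": {
  "increments": [
    {"delta_pos":[0,0,0.0004],"turn":[0,0,0],"jaw":1},
    {"delta_pos":[0,0,0.0008],"turn":[0,0,0],"jaw":1},
    {"delta_pos":[0,0,0.0008],"turn":[0,0,0],"jaw":1}
  ]
}}

```text
time: 22.6
tool_pos: [0.5153, 0.2044, 0.1004]
ee_rot: [-3.141, 0.0, 1.676]
wrist_force: [0.1, 0.4, -2.9]
width: 0.0138
```

```bash
python3 - <<'E'
from bench import *
import numpy as np
for k in range(2):
    o=get_obs(); print(np.round(o['tool_pos'],4),np.round(o['ee_rot'],4),np.round(o['wrist_force'],1),np.round(o['wrist_torque'],3));snapshot('scene')
E
```

```text
[0.5153 0.2044 0.1004] [-3.1413e+00  3.0000e-04  1.6758e+00] [ 0.1  0.4 -2.9] [-0.067 -0.065 -0.062]
[0.5153 0.2043 0.1005] [-3.1413e+00  3.0000e-04  1.6759e+00] [-0.9 -0.2 -3.1] [ 0.027 -0.062  0.001]
```

Call:
{"fn": "move_arm", "kwargs": {
  "increments": [
    {"delta_pos":[0,0,0.0003],"turn":[0,0,0],"jaw":1},
    {"delta_pos":[0,0,0.0006],"turn":[0,0,0],"jaw":1}
  ]
}}

```text
time: 22.9
tool_pos: [0.5154, 0.2044, 0.1004]
ee_rot: [3.142, 0.0, 1.676]
wrist_force: [-0.9, -0.1, -0.2]
width: 0.0136
```

```bash
python3 - <<'E'
from bench import *
import numpy as np
for k in range(3):
    o=get_obs(); print(np.round(o['tool_pos'],4),np.round(o['ee_rot'],4),np.round(o['wrist_force'],1),np.round(o['wrist_torque'],3));snapshot('scene')
E
```

```text
[0.5154 0.2044 0.1004] [3.1415e+00 3.0000e-04 1.6758e+00] [-0.9 -0.1 -0.2] [-0.121  0.165 -0.007]
[0.5154 0.2044 0.1004] [3.1415e+00 3.0000e-04 1.6758e+00] [-0.8  1.1 -0.8] [-0.12   0.086 -0.003]
[0.5154 0.2043 0.1003] [3.1415e+00 3.0000e-04 1.6758e+00] [-1.  -0.6  0.3] [-0.109  0.178  0.003]
```

The weight is taken at TCP z = 0.1004, so the underside is at 20.0 mm: home. Releasing gently.

Call:
{"fn": "move_arm", "kwargs": {
  "increments": [
    {"delta_pos":[0,0,0],"turn":[0,0,0],"jaw":0.7},
    {"delta_pos":[0,0,0],"turn":[0,0,0],"jaw":0.6},
    {"delta_pos":[0,0,0],"turn":[0,0,0],"jaw":0.4},
    {"delta_pos":[0,0,0],"turn":[0,0,0],"jaw":0.2},
    {"delta_pos":[0,0,0],"turn":[0,0,0],"jaw":0.2}
  ]
}}

```text
time: 23.55
tool_pos: [0.5156, 0.2044, 0.1007]
ee_rot: [3.141, 0.0, 1.676]
wrist_force: [0.2, -0.1, 0.4]
width: 0.037
```

```bash
python3 plan.py; python3 snap.py in7
```

```text
t 23.55 p [0.5156 0.2044 0.1007] rpy [3.1407e+00 1.0000e-04 1.6758e+00] j6 0.17 F [ 0.23 -0.09  0.35] M [-0.018 -0.098  0.021] w 0.037
```

View pics/in7.png

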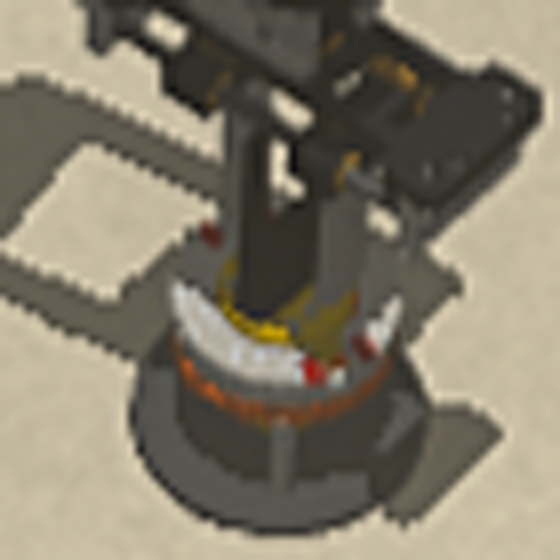

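Fingers are clear of the bar on both sides. Backing straight up.

Call:
{"fn": "move_arm", "kwargs": {
  "increments": [
    {"delta_pos":[0,0,-0.015],"turn":[0,0,0],"jaw":0.2},
    {"delta_pos":[0,0,-0.04],"turn":[0,0,0],"jaw":0.2},
    {"delta_pos":[0,0,-0.07],"turn":[0,0,0],"jaw":0.2},
    {"delta_pos":[0,0,-0.1],"turn":[0,0,0],"jaw":0.2},
    {"delta_pos":[0,0,-0.13],"turn":[0,0,0],"jaw":0.2}
  ]
}}

```text
time: 24.25
tool_pos: [0.5154, 0.2044, 0.233]
ee_rot: [3.14, -0.0, 1.676]
wrist_force: [0.9, -0.0, 0.7]
width: 0.0374
```

```bash
python3 plan.py .42 .05 .23 96
```

```text
t 24.25 p [0.5154 0.2044 0.233 ] rpy [ 3.1398 -0.      1.6758] j6 0.17 F [ 0.86 -0.03  0.74] M [-0.087 -0.121 -0.03 ] w 0.0374
dpos [-0.1436 -0.1111  0.0028] turn [ 0.0018 -0.      0.0003]
```

Call:
{"fn": "move_arm", "kwargs": {
  "increments": [
    {"delta_pos":[-0.035,-0.025,-0.02],"turn":[0,0,0],"jaw":0.2},
    {"delta_pos":[-0.07,-0.055,-0.03],"turn":[0,0,0],"jaw":0.2},
    {"delta_pos":[-0.11,-0.085,-0.03],"turn":[0,0,0],"jaw":0.2},
    {"delta_pos":[-0.145,-0.115,-0.03],"turn":[0,0,0],"jaw":0.2},
    {"delta_pos":[-0.18,-0.14,-0.03],"turn":[0,0,0],"jaw":0.2}
  ]
}}

```text
time: 24.75
tool_pos: [0.3937, 0.0096, 0.2645]
ee_rot: [3.137, 0.001, 1.676]
wrist_force: [1.0, -0.0, -0.4]
width: 0.0375
```

```bash
python3 plan.py; python3 snap.py fin; python3 - <<'E'
from rect import *
from bench import *
T=np.mean([snapshot('top').astype(float) for _ in range(6)],0); np.save('fin_top.npy',T)
S=np.load('fin.npy')
r=[]
for n,I in(('top',T),('scene',S)):
    im=cv2.convertScaleAbs(rectify(I,n,.5147,.2043,.090,half=.05,px=.00025),alpha=1.5 if n=='top' else 1)[:,:,::-1].copy()
    cv2.circle(im,(200,200),112,(255,255,0),1)
    r.append(cv2.resize(im,(350,350)))
cv2.imwrite('pics/fin_r.png',np.hstack(r))
cv2.imwrite('pics/fin_scene.png',S.astype(np.uint8)[:,:,::-1])
E
```

```text
t 24.75 p [0.3937 0.0096 0.2645] rpy [3.1370e+00 9.0000e-04 1.6765e+00] j6 -0.226 F [ 1.04 -0.03 -0.45] M [-0.058 -0.135  0.041] w 0.0375
```

View pics/fin_r.png

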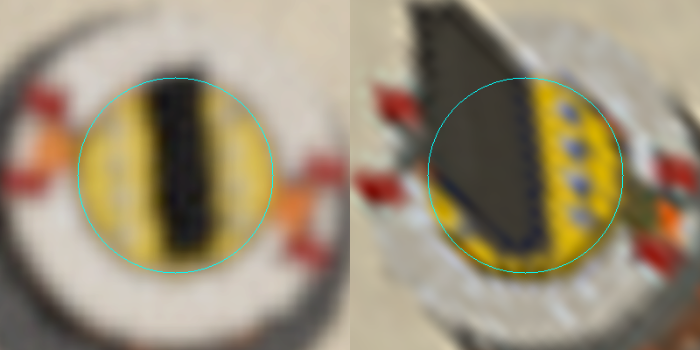

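View pics/fin.png

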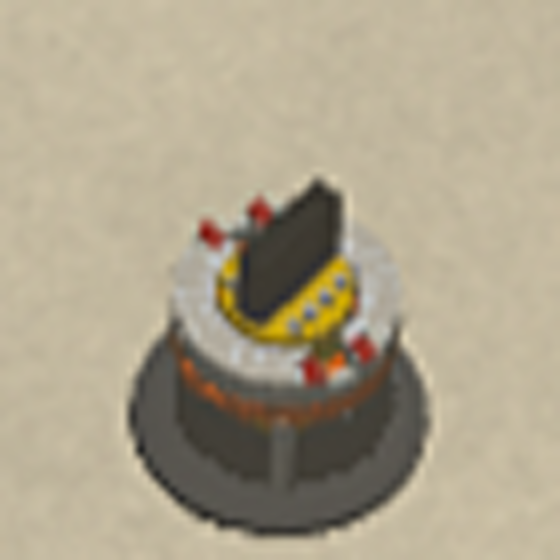

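View pics/fin_scene.png

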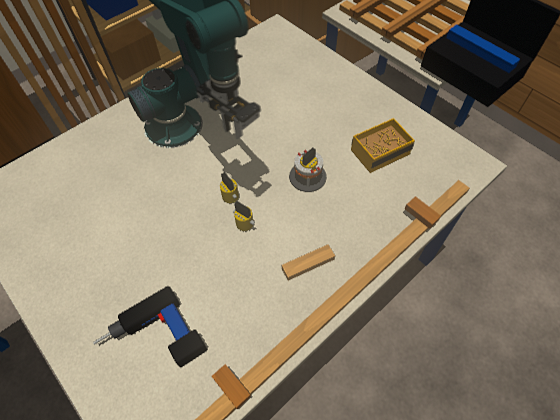

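The final views show the caddy's yellow top centred in the ring and matching the 28 mm circle at z = 0.090 in both cameras. The bar is at about 97° yaw, the gripper is away, and the bystanders and other caddies are where they were. Handing in.

```bash
python3 -c "
from bench import *
print(close_job())"
```

```text
the job is handed in; nothing more can be done
None
```

The caddy is hanging in the ring holder with its lugs down in the locking notches, let go and with the gripper clear. I handed the job in at about 25 s of the 72 s; it reports no verdict.

**What I did:**
- I took the rightmost of the three look-alikes, the one at (338,250) in the top view.
- I lowered it through the entry slots without noticeable contact, and the lugs rested free under the flange.
- I twisted it clockwise about 70° until the lugs met the stops. One lug touched first, at about 2 N. After a 0.5 mm shift both bore evenly, at about 0.37 N·m or 5 N per lug.
- I eased back slightly, lowered it about 8 mm until the holder took the weight, opened the jaws and backed straight up.

**Last checks:**
- **Height:** when the weight came off, the underside worked out to 20.0 mm, and it had passed ledge level without contact. This comes from the arm's position at release.
- **Centring and tilt:** in both cameras the yellow top fits the expected 28 mm circle to about 1 mm, and the caddy looks upright.
- **Bystanders:** by eye in the last pictures, none has moved.

**Disagreements:**
- The camera fits for the holder and caddy differed by 1–2 mm among themselves, so I relied on force readings for the final fit.
- I could not see the notches directly.

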